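Click the fluid chambers into the analyser dock and hang up the carrier

ROBOT

A 7-joint arm with a two-finger parallel gripper is mounted at the origin on the work surface. World frame = base frame: x ahead of the robot, y to its left, z up, the work surface at z = 0. Lengths are in m, angles in rad, forces in N, time in s.
With the tool pointing down it reaches from about 0.425 to 0.95 m from the base axis. Payload 4.7 kg.
Tool frame: the origin (TCP) lies midway between the tips of the shut fingers; the grasp point (between the pads) lies 19 mm behind it; z points along the fingers, y is the direction in which the jaws open and shut (so a half turn about z gives the same grasp; the last joint's range is limited). The gripper opens to 85 mm and grips with 20 to 120 N. Pads are 22 mm wide; open, the fingers measure 114 mm over their backs; the gripper's body (76 mm by 85 mm) begins 54 mm behind the grasp point. The pads swing forward as they close: fully open they stand 13 mm farther back than shut.
Start: joints at [-1.228, 0.469, -0.049, 1.532, 0.024, 1.141, -0.082], TCP at [0.245, 0.629, 0.231] pointing down, gripper open.
Joint ranges: [-2.59, 2.59], [-0.33, 1.99], [-1.39, 1.29], [0.1, 2.45], [-1.04, 4.18], [0.21, 1.99], [-2.66, 2.66]. Speed limits (rad/s): [2.57, 2.57, 3.14, 3.14, 3.14, 3.14, 3.14].

INTERFACE

Orientations are given as a unit quaternion [w, x, y, z].
In Python, from bench import status, optics, ctrl gives the robot as it stands.
- The arm moves only by the tool move_arm, never from a script. Its arguments are lists of equal length, an entry for each row: "angular": the turn, a rotation vector about the tool's x, y, z in rad, a list of three; "travel": the shift along the tool's x, y, z in cm, a list of three; "claw": the closure, from 0 (fully open) to 1 (shut). In form: {"angular": [[ax, ay, az], ...], "travel": [[dx, dy, dz], ...], "claw": [claw, ...]}. A call has 1 to 20 rows; each row is the pose to reach, as a shift and turn from the pose commanded when the call began, along the tool's axes at that moment; what a row does not reach only later rows make up. A row lasts 1/10 s, in which the tool goes at most 50 mm and 8.59 degrees, less where a joint would pass 70% of its speed; a pose out of reach is approached as far as the arm can. A call with a gripper value outside its range is refused whole. The fingers move at their own pace and stop on an object; "force" is the grip in N (left out, the last holds). Time passes only in rows, so rows that repeat a pose let the fingers close. It gives the time, the measured TCP pose, the force and the opening at its end, in the units of the state.
- status.read_state(): the state, without advancing time (a new reading comes with each control period).
- optics.camera(name): name is "scene" or "top" or "wrist"; returns a dict with "color" (400x640x3 uint8, red, green, blue), "K" (3x3 intrinsics, pixels), "origin" and "attitude" of the camera in the world; the wrist camera has in their place "hand_eye" (4x4, takes a point from camera to tool coordinates, whose origin is the TCP and whose axes are the flange's). Camera axes: x right, y down, z forward; pixel columns grow to the right and rows downward; lengths in m; the calibration is good to about 2 mm. A picture is of the moment at which its call begins: read the wrist's pose just before it. There is no depth.
- ctrl.finish_job(): hands the job in, once; it reports no verdict.
The state is a dict: "clock": time; "joint_pos": joint angles; "dq": joint speeds; "effort": joint torques, N m; "tool_pos": TCP position; "eef_rot": TCP orientation; "contact_force": force on the tool from outside, world axes, zero at the start; "torque": the same for the moment, N m; "opening": finger opening in m.
Only numpy, scipy, OpenCV 4.12 (cv2) and the standard library are available. Lean on these libraries where they do the work, as an engineer would, in place of code of your own. Each camera call takes 0.05 s, during which the arm holds its last target.

TASK

Refit the serviced analyser: push every amber fluid chamber on the bench upright into a bay of the black dock, one to a bay (any bay), until it clicks fully home past the sprung balls. Only then tidy up by hanging the empty grey carrier by its handle loop on the steel hook, hanging freely, and let it go. Leave the jar, tools and other parts where they are.

Things in the scene. Friction and masses are not known exactly. Their poses are not given: they have to be found in the camera images.
- dock: Fixed dock: slippery aluminium deck 124 x 300 mm, 8 mm thick, with black blocks 38 mm tall on it that form four bays side by side, open towards the robot. Origin on the bench, in the line of seated chamber centres, midway between the middle bays. +x points into the bays (push direction), y along the row. Deck spans x -88 to +36 mm; the back bar that stops a chamber is at x = +24 mm.
- dock_apron (a point): Middle of the clear apron of the deck, on its top face (8 mm above the bench), at x = -63 mm of the dock. The apron runs from x = -88 to -38 mm in front of all bay mouths; a chamber can stand on it before it is pushed straight in along +x.
- dock_mouth (a point): Deck top in the middle of bay 0 where its straight walls begin, at x = -26 mm of the dock; every bay is alike. In front of this the walls are flared, from x = -38 mm (about 56 mm wide) to -26 mm. Between the straight walls a bay is 44.5 mm wide, 1.2 mm play on each side of a chamber.
- dock_ball (a point): Crown of a sprung steel ball in bay 0. Each bay has two, facing each other in its side walls at the dock's x = 0, 25 mm above the deck, radius 12 mm, 3 mm proud of the wall. A chamber meets them 30 mm before home; pushing past takes 6 to 15 N (least when pushed on its middle). In the last 5 mm they snap into the chamber's side grooves, draw it against the back bar and hold it.
- bay0 (a point): Bay 0 of the dock (0 is furthest to -y of the dock, pitch 76 mm along the dock's y): where the centre of a fully seated chamber lies, 46 mm above the bench. Axes as the dock's.
- bay1 (a point): Bay 1 of the dock (0 is furthest to -y of the dock, pitch 76 mm along the dock's y): where the centre of a fully seated chamber lies, 46 mm above the bench. Axes as the dock's.
- bay2 (a point): Bay 2 of the dock (0 is furthest to -y of the dock, pitch 76 mm along the dock's y): where the centre of a fully seated chamber lies, 46 mm above the bench. Axes as the dock's.
- bay3 (a point): Bay 3 of the dock (0 is furthest to -y of the dock, pitch 76 mm along the dock's y): where the centre of a fully seated chamber lies, 46 mm above the bench. Axes as the dock's.
- chamber0_mid (a point): Centre of a loose amber fluid chamber, half-way up: a block 48 mm long (its x), 42 mm wide (its y), 76 mm tall (z), 0.2 kg, white nipple 11 mm high on top. Both 48 mm-long side faces have a vertical groove 10 mm wide, 4.5 mm deep, mid-way. Same either way round; enters a bay with its x along the dock's x. Grip across the 42 mm width in the upper half. Chambers are alike; some are absent.
- chamber1_mid (a point): Centre of a loose amber fluid chamber, half-way up: a block 48 mm long (its x), 42 mm wide (its y), 76 mm tall (z), 0.2 kg, white nipple 11 mm high on top. Both 48 mm-long side faces have a vertical groove 10 mm wide, 4.5 mm deep, mid-way. Same either way round; enters a bay with its x along the dock's x. Grip across the 42 mm width in the upper half. Chambers are alike; some are absent.
- chamber2_mid (a point): Centre of a loose amber fluid chamber, half-way up: a block 48 mm long (its x), 42 mm wide (its y), 76 mm tall (z), 0.2 kg, white nipple 11 mm high on top. Both 48 mm-long side faces have a vertical groove 10 mm wide, 4.5 mm deep, mid-way. Same either way round; enters a bay with its x along the dock's x. Grip across the 42 mm width in the upper half. Chambers are alike; some are absent.
- chamber3_mid (a point): Centre of a loose amber fluid chamber, half-way up: a block 48 mm long (its x), 42 mm wide (its y), 76 mm tall (z), 0.2 kg, white nipple 11 mm high on top. Both 48 mm-long side faces have a vertical groove 10 mm wide, 4.5 mm deep, mid-way. Same either way round; enters a bay with its x along the dock's x. Grip across the 42 mm width in the upper half. Chambers are alike; some are absent.
- carrier: Loose grey plastic carrier, empty, 0.3 kg: open tray 80 (x) by 110 (y) by 45 mm tall with an upright handle loop in its middle. Origin: centre of its underside. The loop lies in the yz plane, 14 mm thick in x, 50 mm wide in y, top at 135 mm; its window is 34 mm wide, from inside the tray up to 120 mm. Grip it from above across the 50 mm width, near the top.
- carrier_handle (a point): Middle of the underside of the carrier's handle crossbar, 120 mm above the carrier's underside: the point that rests on the hook. Axes as the carrier's.
- hook: Fixed steel hook stand. Origin on the bench below the hook's valley. Post, radius 8 mm, at x = +66 mm, 195 mm high, on a base plate 12 mm thick (x +10 to +100, y -50 to +50 mm). From the post a bar of 5 mm radius runs to -x: level valley from x = +12 to -12 mm, then up to the tip. The hook opens to its own -x; it fits the loop's window when the carrier's x lies along its x, either way round.
- hook_tip (a point): Topmost point of the hook's upturned tip: x = -30 mm of the hook stand, 210 mm above the bench. The carrier's crossbar must pass over it, along the hook's +x, and then be lowered into the valley. Axes as the hook stand's.
- hook_valley (a point): Top of the bar in the hook's valley, 190 mm above the bench, where the carrier's crossbar rests. Axes as the hook stand's.
- jar: Small clear jar with white cap, radius 22, height 58 mm, among the chambers; bystander, not to be disturbed. Origin at the centre of its underside.
- valve_block: White valve block 80 x 34 x 28 mm, lying between the chambers; bystander, not to be disturbed. Origin at the centre of its underside.
- wash_bottle: White bottle, radius 30, height 140 mm; bystander, not to be disturbed. Origin at the centre of its underside.
- pump_motor: Steel pump motor, radius 32, height 85 mm; bystander, not to be disturbed. Origin at the centre of its underside.
- screw_tray: Low aluminium tray 70 x 120 x 22 mm; bystander, not to be disturbed. Origin at the centre of its underside.
- screwdriver: Screwdriver lying flat, 170 mm; bystander, not to be disturbed. Origin on its axis.
- spanner: Spanner lying flat, 140 mm; bystander, not to be disturbed. Origin on its axis.
Things that resemble listed ones, but are neither listed nor needed, are in the scene too. What is shaped like the carrier but green is not meant.

How it is judged:
On the way, in this order (a step that is already met when the one before it is completed fails the run):
1. every chamber present is clicked fully home in a bay while the carrier is not yet on the hook ((distance between chamber0_mid and bay0 below 0.0035 m or distance between chamber0_mid and bay1 below 0.0035 m or distance between chamber0_mid and bay2 below 0.0035 m or distance between chamber0_mid and bay3 below 0.0035 m) and angle between each of chamber0_mid, chamber1_mid, chamber2_mid, chamber3_mid's own z axis and vertical below 0.06 rad and angle between the x axis of each of chamber0_mid, chamber1_mid, chamber2_mid, chamber3_mid and the x axis of dock, either way round below 0.06 rad and (distance between chamber1_mid and bay0 below 0.0035 m or distance between chamber1_mid and bay1 below 0.0035 m or distance between chamber1_mid and bay2 below 0.0035 m or distance between chamber1_mid and bay3 below 0.0035 m) and (distance between chamber2_mid and bay0 below 0.0035 m or distance between chamber2_mid and bay1 below 0.0035 m or distance between chamber2_mid and bay2 below 0.0035 m or distance between chamber2_mid and bay3 below 0.0035 m) and (distance between chamber3_mid and bay0 below 0.0035 m or distance between chamber3_mid and bay1 below 0.0035 m or distance between chamber3_mid and bay2 below 0.0035 m or distance between chamber3_mid and bay3 below 0.0035 m) and contact force between carrier and hook below 0.8 N), for 0.3 s.
2. the carrier hangs by its handle loop on the hook, let go (contact force between carrier and hook above 0.8 N and distance between carrier_handle and hook_valley below 0.022 m and angle between carrier_handle's own z axis and vertical below 0.6 rad and contact force between carrier and the arm below 0.1 N and contact force between carrier and the fingers below 0.1 N), for 0.3 s.
At the end, for the whole second after the job is handed in: Every chamber present stands upright in a bay, its centre within 3.5 mm of the fully seated place and square to the bay within 0.06 rad; the carrier hangs on the hook, its crossbar within 22 mm of the valley, tilted less than 0.6 rad, slower than 80 mm/s and untouched by the robot (all of step 2 and (distance between chamber0_mid and bay0 below 0.0035 m or distance between chamber0_mid and bay1 below 0.0035 m or distance between chamber0_mid and bay2 below 0.0035 m or distance between chamber0_mid and bay3 below 0.0035 m) and angle between each of chamber0_mid, chamber1_mid, chamber2_mid, chamber3_mid's own z axis and vertical below 0.06 rad and angle between the x axis of each of chamber0_mid, chamber1_mid, chamber2_mid, chamber3_mid and the x axis of dock, either way round below 0.06 rad and (distance between chamber1_mid and bay0 below 0.0035 m or distance between chamber1_mid and bay1 below 0.0035 m or distance between chamber1_mid and bay2 below 0.0035 m or distance between chamber1_mid and bay3 below 0.0035 m) and (distance between chamber2_mid and bay0 below 0.0035 m or distance between chamber2_mid and bay1 below 0.0035 m or distance between chamber2_mid and bay2 below 0.0035 m or distance between chamber2_mid and bay3 below 0.0035 m) and (distance between chamber3_mid and bay0 below 0.0035 m or distance between chamber3_mid and bay1 below 0.0035 m or distance between chamber3_mid and bay2 below 0.0035 m or distance between chamber3_mid and bay3 below 0.0035 m) and linear speed of carrier below 0.08 m/s).
It fails at once if a bystander is pushed more than 40 mm away (distance of any of jar, valve_block, wash_bottle, pump_motor, screw_tray, screwdriver, spanner from where it was at the start of the episode above 0.04 m).
It fails at once if a standing bystander is knocked over (angle between any of jar, valve_block, wash_bottle, pump_motor, screw_tray's own z axis and vertical above 0.5 rad).
Of chamber0, chamber1, chamber2, chamber3 only 2 to 4 are there at a start; the rules pass over those that are not, and their reading is None.
At some moment in a run one of carrier may be knocked a few centimetres aside while the robot is not near it.
Once in a run the grip may slacken for a moment while it holds something.
It also fails if it takes over 210 s, if anything falls off the work surface, if the arm or the gripper's body presses on something with over 40 N, if the wrist force passes 120 N, or if a joint passes its speed limit or range.

## Working session

There is one attempt and no reset: what is moved stays moved. The work goes in short steps, Python scripts to look and compute and a tool call to move; the robot and the scene stay as the last step left them, time stands still between calls to the robot, and variables do not carry over. Pictures are saved under pics/ and viewed, and the job is handed in when it is done.

Besides the shell and the picture viewer there is one more tool, called after "Request:" as name(argument=value, ...) on one line, values as JSON. move_arm: Moves the arm, as the interface text tells. Its arguments: {"type":"object","properties":{"angular":{"type":"array","items":{"type":"array","items":{"type":"number"}}},"travel":{"type":"array","items":{"type":"array","items":{"type":"number"}}},"claw":{"type":"array","items":{"type":"number"}},"force":{"type":"number"}},"required":["angular","travel","claw"]}

```bash
ls; mkdir -p pics
python3 - <<'E'
from bench import status, optics
import cv2
s=status.read_state(); print({k:(v if not hasattr(v,'tolist') else v.tolist()) for k,v in s.items()})
for n in ["scene","top","wrist"]:
    c=optics.camera(n); cv2.imwrite(f"pics/{n}0.png",c["color"][:,:,::-1])
    print(n,c["K"],c.get("origin"),c.get("attitude"),c.get("hand_eye"))
E
```

```text
pics
{'clock': 0.0, 'joint_pos': [-1.2279065852727529, 0.4694826224994756, -0.04859670778849199, 1.5337320392053435, 0.024105441118077418, 1.1409955458132155, -0.08227839498689131], 'dq': [-0.0022983271876208006, 0.0003155389413160429, -3.935385296402919e-06, -0.0017092100900761122, -0.0010326827412661054, 0.001249392165127845, -0.0006691722868251418], 'effort': [-0.0003572287459974177, -51.031808853149414, -0.04665899905376136, -23.77070724964142, 0.010644322028383613, 0.007748033094685525, 9.094455322156136e-06], 'tool_pos': [0.2449885232525092, 0.6283241270312928, 0.23021753422681424], 'eef_rot': [-0.00014834072519938918, 0.18479750493022098, 0.9827760936664379, -0.0010049300129690746], 'contact_force': [-0.903376835817514, -0.13633455136019448, -0.3424610275256392], 'torque': [-0.020935502619461293, 0.01906699640954358, -0.04229083148603023], 'opening': 0.08522777171789923}
scene [[397.07640282   0.         325.02627708]
 [  0.         397.07640282 197.22106437]
 [  0.           0.           1.        ]] [ 0.98801436 -0.57882018  1.1068152 ] [-0.30457305  0.88432568  0.33377743 -0.11745624] None
top [[382.20121457   0.         318.28812274]
 [  0.         382.20121457 205.03868419]
 [  0.           0.           1.        ]] [ 0.43293575 -0.00859307  1.19954263] [-0.02339319  0.7175716  -0.69599625  0.01153194] None
wrist [[302.8165231    0.         316.89026734]
 [  0.         302.8165231  196.34846754]
 [  0.           0.           1.        ]] None None [[-5.05912382e-04 -9.49825488e-01 -3.12779933e-01  8.02338437e-02]
 [ 9.99999756e-01 -6.31376265e-04  2.99843441e-04 -8.56327717e-04]
 [-4.82280768e-04 -3.12779705e-01  9.49825575e-01 -1.42411259e-01]
 [ 0.00000000e+00  0.00000000e+00  0.00000000e+00  1.00000000e+00]]
```

View pics/scene0.png

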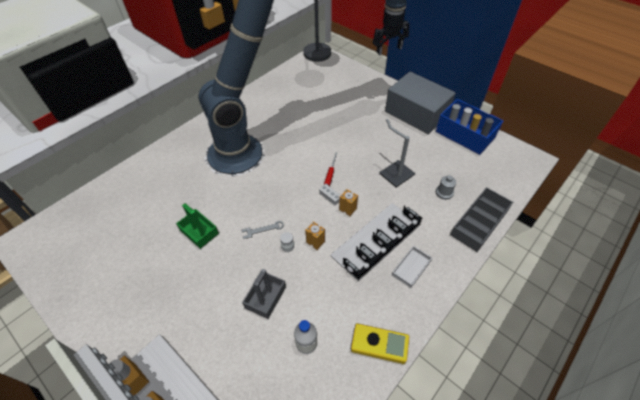

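View pics/top0.png

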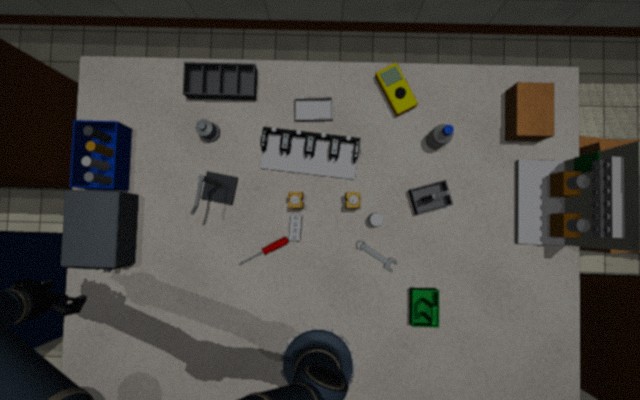

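View pics/wrist0.png

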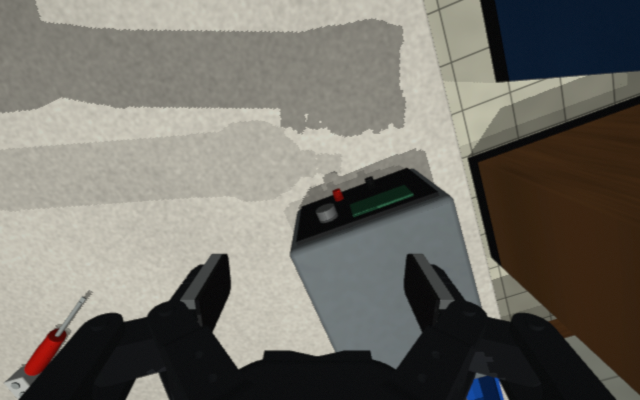

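```bash
cat > h.py <<'E'
import numpy as np, cv2
from scipy.spatial.transform import Rotation as R
from bench import status, optics
def rot(q): return R.from_quat([q[1],q[2],q[3],q[0]])
def pose(c,s=None):
    """returns origin, R (cam->world)"""
    if c.get("origin") is not None: return np.array(c["origin"]), rot(c["attitude"]).as_matrix()
    H=np.array(c["hand_eye"]); Rt=rot(s["eef_rot"]).as_matrix()
    return np.array(s["tool_pos"])+Rt@H[:3,3], Rt@H[:3,:3]
def shot(n,f=None):
    s=status.read_state(); c=optics.camera(n); c["o"],c["R"]=pose(c,s); c["s"]=s
    if f: cv2.imwrite(f,c["color"][:,:,::-1]); np.savez(f+".npz",K=c["K"],o=c["o"],R=c["R"])
    return c
def load(f):
    d=np.load(f+".npz"); return dict(K=d["K"],o=d["o"],R=d["R"])
def ray(c,uv):
    d=np.linalg.inv(c["K"])@np.array([uv[0],uv[1],1.]); return c["R"]@d
def onz(c,uv,z):
    d=ray(c,uv); return c["o"]+d*(z-c["o"][2])/d[2]
def proj(c,p):
    q=c["R"].T@(np.array(p)-c["o"]); q=c["K"]@q; return q[:2]/q[2]
def tri(vs):
    A=np.zeros((3,3));b=np.zeros(3)
    for c,uv in vs:
        d=ray(c,uv); d/=np.linalg.norm(d); P=np.eye(3)-np.outer(d,d); A+=P; b+=P@c["o"]
    p=np.linalg.solve(A,b)
    return p,[np.round(proj(c,p)-uv,1) for c,uv in vs]
def crop(f,out,x0,y0,x1,y1,k):
    im=cv2.imread(f)[y0:y1,x0:x1]; cv2.imwrite(out,cv2.resize(im,None,fx=k,fy=k,interpolation=cv2.INTER_CUBIC))
E
python3 - <<'E'
from h import *
a=shot("scene","pics/scene1.png"); b=shot("top","pics/top1.png")
crop("pics/top1.png","pics/t_c.png",180,60,470,270,2.75)
crop("pics/scene1.png","pics/s_c.png",230,110,530,310,2.6)
crop("pics/top1.png","pics/t_c2.png",480,130,640,270,4)
crop("pics/scene1.png","pics/s_c2.png",40,320,240,400,4)
E
```

```text
(no output)
```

View pics/t_c.png

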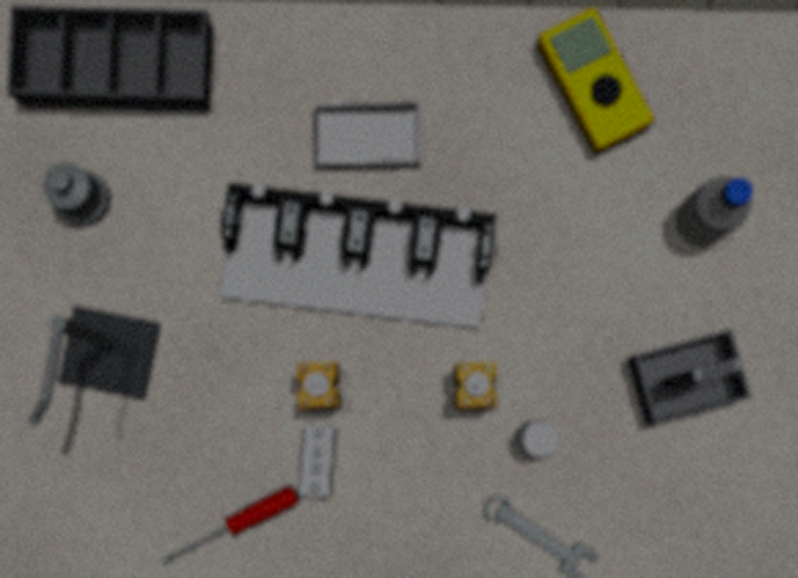

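View pics/s_c.png

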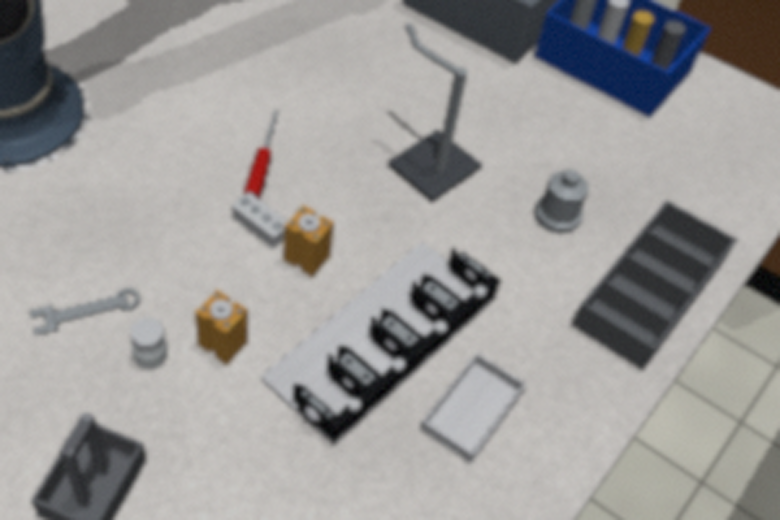

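View pics/t_c2.png

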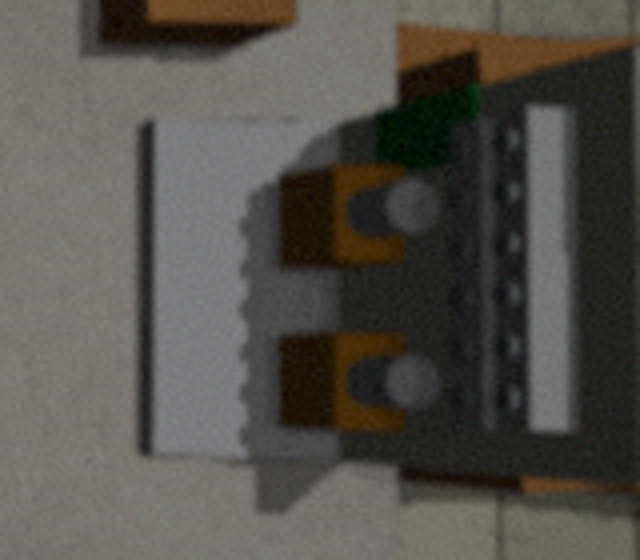

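View pics/s_c2.png

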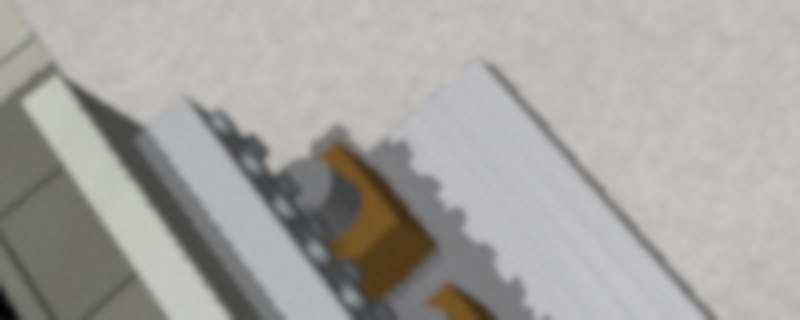

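Run:
```python
from h import *
b=load("pics/top1.png"); a=load("pics/scene1.png")
T=lambda u,v:(180+u/2.75,60+v/2.75)
S=lambda u,v:(230+u/2.6,110+v/2.6)
for n,t,s in [("chA",(317,384),(310,221)),("chB",(476,384),(222,309)),("deckL",(222,298),(424,243)),("deckR",(480,326),(263,377)),
  ("hooktip",(38,420),(408,28)),("carrier loop",(697,374),(86,422)),("jar",(538,440),(148,330)),("bottle",(738,191),(305-0,0))]:
    p,e=tri([(b,T(*t)),(a,S(*s))]); print(n,p.round(4),e, onz(b,T(*t),0.08).round(4))
for n,t in [("hookpost base corners",(75,308)),("",(159,322)),("",(145,398)),("",(62,380)),("shadow tip",(66,450)),("carr",(629,358)),("",(645,425)),("",(747,393)),("",(730,333))]:
    print(n,onz(b,T(*t),0.0).round(4),onz(b,T(*t),0.045).round(4))
```

```text
chA [0.5035 0.0807 0.0787] [array([-0.5, -0.5]), array([-0.6,  0.1])] [0.5018 0.0791 0.08  ]
chB [ 0.5083 -0.0898  0.0753] [array([-0.3, -0.4]), array([-0.5,  0. ])] [ 0.5069 -0.0904  0.08  ]
deckL [0.6052 0.2005 0.0016] [array([-0.8, -0.9]), array([-1.1,  0.2])] [0.5913 0.1844 0.08  ]
deckR [ 0.5796 -0.0973  0.0055] [array([-0.4, -0.5]), array([-0.6,  0. ])] [ 0.5691 -0.0931  0.08  ]
hooktip [0.4534 0.3365 0.2014] [array([-0.5, -0.5]), array([-0.6,  0.1])] [0.4543 0.3769 0.08  ]
carrier loop [ 0.5207 -0.3121  0.125 ] [array([0.1, 0.1]), array([0.1, 0. ])] [ 0.5246 -0.3246  0.08  ]
jar [ 0.4509 -0.1602  0.0525] [array([-0.4, -0.4]), array([-0.5,  0. ])] [ 0.4493 -0.1577  0.08  ]
bottle [ 0.6108 -0.1594  0.6433] [array([-17.7, -23.4]), array([-24. ,  -0.7])] [ 0.7224 -0.3651  0.08  ]
hookpost base corners [0.5862 0.3676 0.    ] [0.5804 0.3535 0.045 ]
 [0.5728 0.2698 0.    ] [0.5675 0.2593 0.045 ]
 [0.4848 0.2823 0.    ] [0.4828 0.2714 0.045 ]
 [0.5026 0.3789 0.    ] [0.5    0.3643 0.045 ]
shadow tip [0.4225 0.3706 0.    ] [0.4228 0.3563 0.045 ]
carr [ 0.5471 -0.2697  0.    ] [ 0.5428 -0.2599  0.045 ]
 [ 0.4713 -0.2893  0.    ] [ 0.4698 -0.2788  0.045 ]
 [ 0.5111 -0.4041  0.    ] [ 0.5082 -0.3892  0.045 ]
 [ 0.5791 -0.3839  0.    ] [ 0.5736 -0.3698  0.045 ]
```

```bash
cat >> h.py <<'E'
def down(yaw):
    x=np.array([np.cos(yaw),np.sin(yaw),0]); z=np.array([0,0,-1.]); return np.stack([x,np.cross(z,x),z],1)
def go(p,yaw=None):
    s=status.read_state(); Rt=rot(s["eef_rot"]).as_matrix(); 
    t=Rt.T@(np.array(p)-np.array(s["tool_pos"]))*100
    a=R.from_matrix(Rt.T@down(yaw)).as_rotvec() if yaw is not None else np.zeros(3)
    print("travel",t.round(2).tolist(),"angular",a.round(4).tolist(),"dist rows",round(np.linalg.norm(t)/5,1),round(np.degrees(np.linalg.norm(a))/8.59,1))
def st():
    s=status.read_state(); print("t",round(s["clock"],2),"tcp",np.round(s["tool_pos"],4),"yaw",round(float(np.arctan2(*(rot(s["eef_rot"]).as_matrix()[[1,0],0]))),4),"F",np.round(s["contact_force"],1),"op",round(s["opening"],4),"q",np.round(s["joint_pos"],2))
E
python3 -c "
from h import *
go([.245,.629,.36]); go([.6,.04,.36],-.086)"
```

```text
travel [0.02, 0.02, -12.92] angular [0.0, 0.0, 0.0] dist rows 2.6 0.0
travel [-54.45, -41.97, -12.88] angular [-0.0001, 0.0012, 2.8558] dist rows 14.0 19.0
```

Request:
move_arm(angular=[[0, 0, 0], [0, 0, 0], [0, 0, 0], [0, 0, 2.856], [0, 0, 2.856], [0, 0, 2.856], [0, 0, 2.856], [0, 0, 2.856], [0, 0, 2.856], [0, 0, 2.856], [0, 0, 2.856], [0, 0, 2.856], [0, 0, 2.856], [0, 0, 2.856], [0, 0, 2.856], [0, 0, 2.856], [0, 0, 2.856], [0, 0, 2.856], [0, 0, 2.856], [0, 0, 2.856]], travel=[[0, 0, -12.9], [0, 0, -12.9], [0, 0, -12.9], [-54.4, -42, -12.9], [-54.4, -42, -12.9], [-54.4, -42, -12.9], [-54.4, -42, -12.9], [-54.4, -42, -12.9], [-54.4, -42, -12.9], [-54.4, -42, -12.9], [-54.4, -42, -12.9], [-54.4, -42, -12.9], [-54.4, -42, -12.9], [-54.4, -42, -12.9], [-54.4, -42, -12.9], [-54.4, -42, -12.9], [-54.4, -42, -12.9], [-54.4, -42, -12.9], [-54.4, -42, -12.9], [-54.4, -42, -12.9]], claw=[0, 0, 0, 0, 0, 0, 0, 0, 0, 0, 0, 0, 0, 0, 0, 0, 0, 0, 0, 0])

```text
clock: 2.25
tool_pos: [0.5995, 0.0396, 0.3601]
eef_rot: [-0.0, 0.994, 0.106, -0.0]
contact_force: [0.8, -0.2, -0.8]
opening: 0.0858
```

```bash
python3 -c "
from h import *
st(); go([.60,.08,.28],-.086)"
```

```text
t 2.25 tcp [0.5995 0.0396 0.3601] yaw 0.2128 F [ 0.8 -0.2 -0.8] op 0.0858 q [-0.65  0.3   0.68  1.57 -0.19  1.35 -1.31]
travel [0.91, -3.94, 8.01] angular [-0.0001, 0.0003, 0.2988] dist rows 1.8 2.0
```

Request:
move_arm(angular=[[0, 0, 0.3], [0, 0, 0.3], [0, 0, 0.3], [0, 0, 0.3], [0, 0, 0.3], [0, 0, 0.3]], travel=[[0.9, -4, 8], [0.9, -4, 8], [0.9, -4, 8], [0.9, -4, 8], [0.9, -4, 8], [0.9, -4, 8]], claw=[0, 0, 0, 0, 0, 0])

```text
clock: 2.85
tool_pos: [0.6007, 0.0794, 0.2826]
eef_rot: [-0.0, 0.999, -0.041, 0.002]
contact_force: [-0.6, 0.0, 0.3]
opening: 0.085
```

```bash
python3 -c "
from h import *
st(); c=shot('wrist','pics/w1.png'); go([.60,-.02,.28],-.086)"
```

```text
t 2.85 tcp [0.6007 0.0794 0.2826] yaw -0.0811 F [-0.6  0.   0.3] op 0.085 q [-0.73  0.36  0.7   1.67 -0.25  1.19 -1.61]
travel [0.76, 9.93, 0.22] angular [-0.0011, -0.0032, 0.0049] dist rows 2.0 0.0
```

View pics/w1.png

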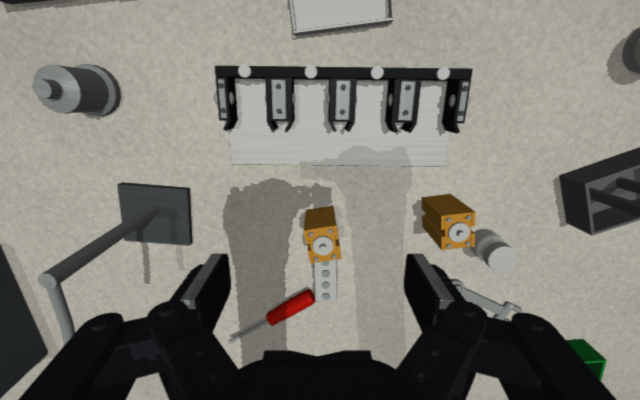

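The wrist view shows the dock (four bays, x 215–470, y 65–165), chamber A with its top at (322,240), chamber B with its top at (458,233), and the hook on the left (tip about 50,280).

Request:
move_arm(angular=[[0, 0, 0], [0, 0, 0], [0, 0, 0], [0, 0, 0], [0, 0, 0]], travel=[[0.8, 9.9, 0.2], [0.8, 9.9, 0.2], [0.8, 9.9, 0.2], [0.8, 9.9, 0.2], [0.8, 9.9, 0.2]], claw=[0, 0, 0, 0, 0])

```text
clock: 3.4
tool_pos: [0.5999, -0.0175, 0.2788]
eef_rot: [-0.001, 0.999, -0.039, 0.0]
contact_force: [0.1, 0.1, -0.3]
opening: 0.0857
```

```bash
python3 -c "
from h import *
st(); c=shot('wrist','pics/w2.png');
crop('pics/w1.png','pics/w1a.png',200,50,500,180,2.6)
crop('pics/w2.png','pics/w2a.png',100,50,400,180,2.6)
crop('pics/w1.png','pics/w1b.png',290,180,490,280,4)
"
```

```text
t 3.4 tcp [ 0.5999 -0.0175  0.2788] yaw -0.0789 F [ 0.1  0.1 -0.3] op 0.0857 q [-0.58  0.36  0.72  1.69 -0.26  1.19 -1.44]
```

View pics/w2.png

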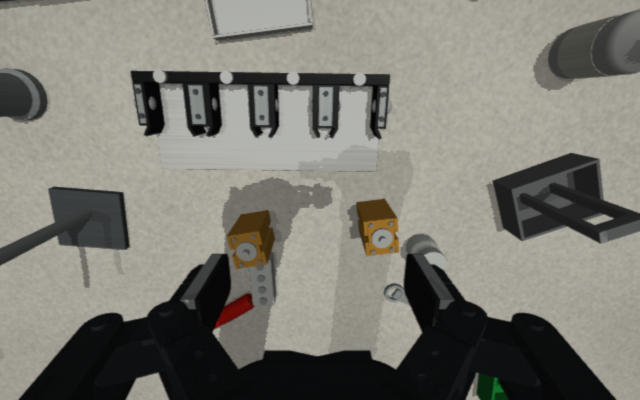

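View pics/w1a.png

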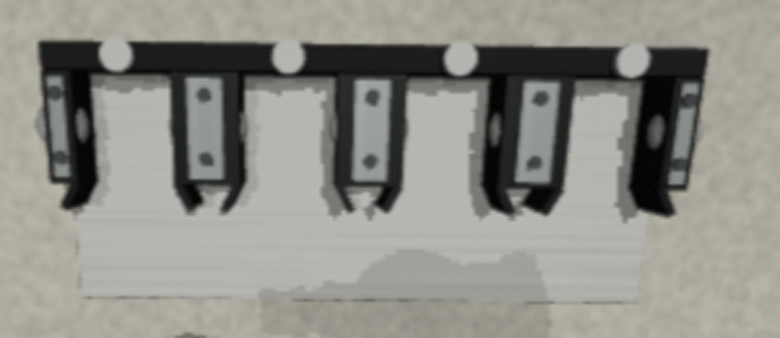

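View pics/w2a.png

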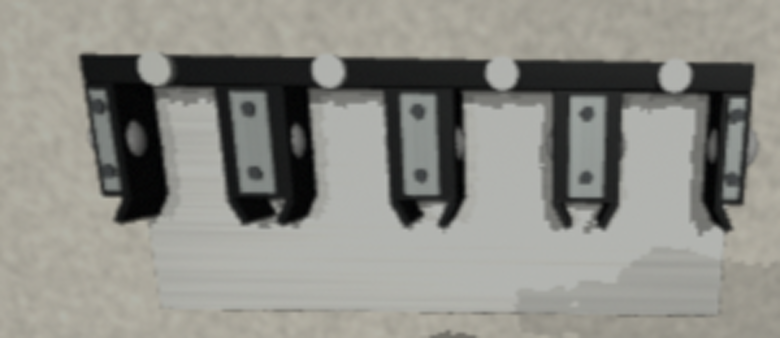

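View pics/w1b.png

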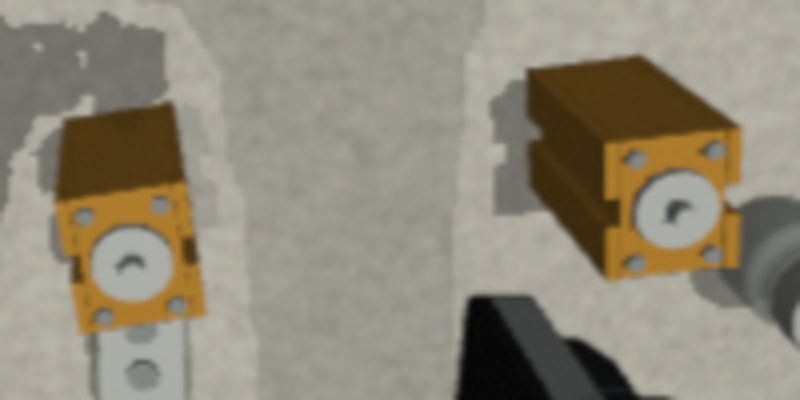

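```bash
python3 -c "
from h import *
crop('pics/w2.png','pics/w2b.png',220,190,420,290,4)
A=load('pics/w1.png');B=load('pics/w2.png')
f=lambda u,v:(200+u/2.6-.3,50+v/2.6-.3); g=lambda u,v:(100+u/2.6-.3,50+v/2.6-.3)
P=[]
for n,a,b in [('p3',(116,55),(155,69)),('p2',(288,57),(328,71)),('p1',(461,59),(502,73)),('p0',(632,61),(675,75)),('dl',(82,297),(160,307)),('dr',(640,303),(718,316))]:
    p,e=tri([(A,f(*a)),(B,g(*b))]); print(n,p.round(4),e[0],e[1]); P.append(p)
d=P[0]-P[3]; print(np.linalg.norm(d)/3, 'yaw',np.arctan2(-d[0],d[1])); d=P[4]-P[5]; print(np.linalg.norm(d),'yaw',np.arctan2(-d[0],d[1]))
"
```

```text
p3 [0.7163 0.1529 0.0513] [-0. -0.] [0. 0.]
p2 [0.7094 0.0775 0.0513] [-0.  -0.1] [0.  0.1]
p1 [0.7024 0.0015 0.0513] [ 0.  -0.2] [0.  0.2]
p0 [ 0.6956 -0.0742  0.0497] [ 0.  -0.2] [0.  0.2]
dl [0.6032 0.1987 0.0099] [-0.  -0.4] [0.1 0.4]
dr [ 0.5767 -0.0971  0.0159] [-0.  -0.1] [0.  0.1]
0.07602881197897071 yaw -0.09090503881929804
0.2969872918236286 yaw -0.08937129197986993
```

View pics/w2b.png

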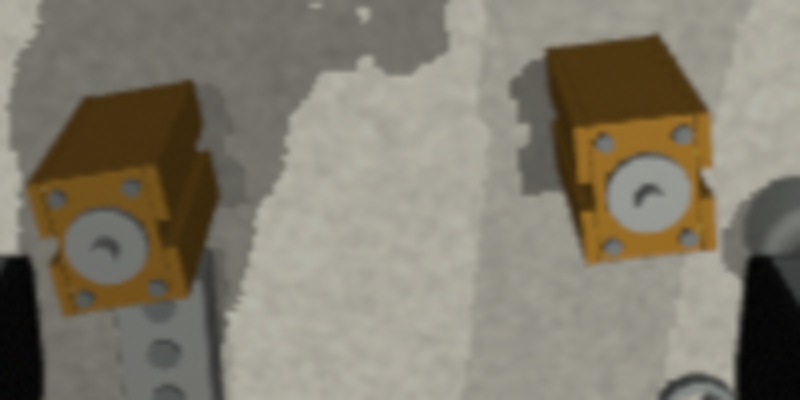

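```bash
python3 -c "
from h import *
A=load('pics/w1.png');B=load('pics/w2.png')
f=lambda u,v:(290+u/4-.4,180+v/4-.4); g=lambda u,v:(220+u/4-.4,190+v/4-.4)
for n,L in dict(A=[((84,217),(57,199)),((160,205),(132,187)),((178,304),(157,287)),((104,316),(85,298)),((132,264),(105,246))],B=[((636,158),(603,142)),((714,150),(684,134)),((712,253),(689,237)),((635,263),(612,246)),((679,210),(648,194))]).items():
    P=[]
    for a,b in L:
        p,e=tri([(A,f(*a)),(B,g(*b))]); print(n,p.round(4),e[0]); P.append(p)
    P=np.array(P); print('center',P[:4].mean(0).round(4)); x=P[0]+P[1]-P[2]-P[3]; print('yaw x',np.arctan2(x[1],x[0]),'dims',np.linalg.norm(P[0]-P[1]),np.linalg.norm(P[1]-P[2])); y=P[0]+P[3]-P[1]-P[2]; print('yaw y',np.arctan2(-y[0],y[1]))
"
```

```text
A [0.5178 0.0937 0.0754] [-0.  -0.1]
A [0.5201 0.0694 0.0756] [-0.  -0.1]
A [0.4855 0.0661 0.0774] [0. 0.]
A [0.4824 0.0903 0.0759] [-0. -0.]
A [0.5026 0.0797 0.08  ] [-0.  -0.1]
center [0.5014 0.0799 0.0761]
yaw x 0.09672408398950869 dims 0.02436071100768203 0.03485539754242378
yaw y 0.11213984912744114
B [ 0.5253 -0.0779  0.0785] [-0. -0.]
B [ 0.5243 -0.1036  0.0747] [-0. -0.]
B [ 0.4895 -0.1046  0.0764] [0. 0.]
B [ 0.4883 -0.0801  0.0769] [-0.  -0.1]
B [ 0.5079 -0.0909  0.0812] [-0. -0.]
center [ 0.5068 -0.0915  0.0766]
yaw x 0.04538157102441344 dims 0.025985090670458715 0.03488531115367461
yaw y 0.0029028309520937293
```

```bash
python3 -c "
from h import *
st(); go([.5014,.0799,.14],.10); go([.5014,.0799,.048],.10)"
```

```text
t 3.45 tcp [ 0.5999 -0.0169  0.2786] yaw -0.0778 F [-0.3 -0.2  0.3] op 0.0853 q [-0.58  0.36  0.72  1.69 -0.26  1.19 -1.44]
travel [-10.58, -8.87, 13.86] angular [-0.0009, -0.0006, -0.1778] dist rows 3.9 1.2
travel [-10.58, -8.86, 23.06] angular [-0.0009, -0.0006, -0.1778] dist rows 5.4 1.2
```

Request:
move_arm(angular=[[0, 0, -0.178], [0, 0, -0.178], [0, 0, -0.178], [0, 0, -0.178], [0, 0, -0.178], [0, 0, -0.178], [0, 0, -0.178], [0, 0, -0.178], [0, 0, -0.178], [0, 0, -0.178]], travel=[[-10.6, -8.9, 13.9], [-10.6, -8.9, 13.9], [-10.6, -8.9, 13.9], [-10.6, -8.9, 13.9], [-10.6, -8.9, 13.9], [-10.6, -8.9, 13.9], [-10.6, -8.9, 13.9], [-10.6, -8.9, 13.9], [-10.6, -8.9, 13.9], [-10.6, -8.9, 13.9]], claw=[0, 0, 0, 0, 0, 0, 0, 0, 0, 0])

```text
clock: 4.45
tool_pos: [0.5017, 0.0784, 0.1398]
eef_rot: [-0.0, 0.999, 0.048, 0.001]
contact_force: [-0.1, 0.6, 0.1]
opening: 0.0855
```

```bash
python3 -c "
from h import *
st(); c=shot('wrist','pics/w3.png'); go([.5014,.0799,.048],.10)
print(proj(c,[.5014,.0799,.076]))"
```

```text
t 4.45 tcp [0.5017 0.0784 0.1398] yaw 0.0967 F [-0.1  0.6  0.1] op 0.0855 q [-0.74  0.34  0.62  2.05 -0.27  0.82 -1.44]
travel [-0.0, -0.13, 9.16] angular [-0.0002, -0.0008, -0.003] dist rows 1.8 0.0
[313.89930913 212.40022959]
```

View pics/w3.png

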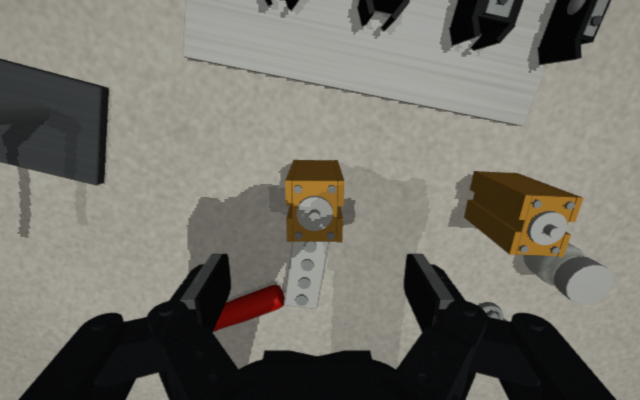

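Request:
move_arm(angular=[[0, 0, 0], [0, 0, 0], [0, 0, 0], [0, 0, 0], [0, 0, 0], [0, 0, 0], [0, 0, 0], [0, 0, 0], [0, 0, 0], [0, 0, 0], [0, 0, 0], [0, 0, 0], [0, 0, 0], [0, 0, 0]], travel=[[0, -0.1, 3], [0, -0.1, 6], [0, -0.1, 9.1], [0, -0.1, 9.1], [0, -0.1, 9.1], [0, -0.1, 9.1], [0, -0.1, 9.1], [0, -0.1, 9.1], [0, -0.1, 9.1], [0, -0.1, 9.1], [0, -0.1, 9.1], [0, -0.1, 9.1], [0, -0.1, 9.1], [0, -0.1, 9.1]], claw=[0, 0, 0, 0, 0, 0, 1, 1, 1, 1, 1, 1, 1, 1], force=80)

```text
clock: 5.9
tool_pos: [0.5014, 0.0802, 0.0493]
eef_rot: [-0.001, 0.999, 0.049, 0.001]
contact_force: [-1.7, -0.2, 6.5]
opening: 0.0406
```

```bash
cat >> h.py <<'E'
D=np.array([.677,.0425]); DX=np.array([np.cos(-.0903),np.sin(-.0903)]); DY=np.array([-DX[1],DX[0]])
def dock(x,k,z,dy=0): 
    p=D+x*DX+((k-1.5)*.076+dy)*DY; return [p[0],p[1],z]
def indock():
    s=status.read_state(); r=np.array(s["tool_pos"][:2])-D; print("tcp in dock",round(r@DX,4),round(r@DY,4),"bay k",round(r@DY/.076+1.5,3), "z",round(s["tool_pos"][2],4))
E
python3 -c "
from h import *
st(); c=shot('wrist','pics/w4.png'); go([.5014,.0799,.075]);go(dock(-.066,2,.075),-.0903)"
```

```text
t 5.9 tcp [0.5014 0.0802 0.0493] yaw 0.0978 F [-1.7 -0.2  6.5] op 0.0406 q [-0.65  0.49  0.52  2.11 -0.41  0.64 -1.32]
travel [-0.01, 0.03, -2.57] angular [0.0, 0.0, 0.0] dist rows 0.5 0.0
travel [11.33, 0.5, -2.55] angular [-0.0012, -0.0011, 0.1882] dist rows 2.3 1.3
```

View pics/w4.png

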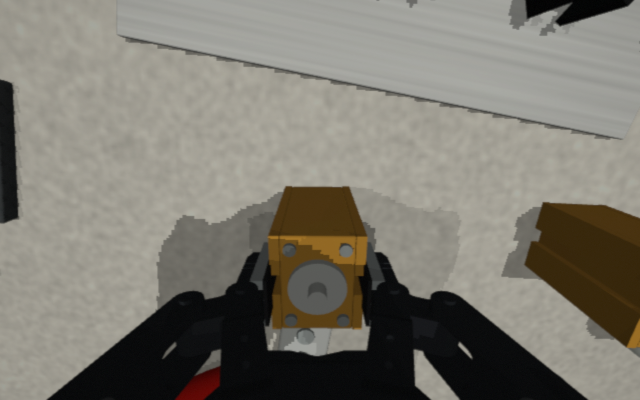

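Request:
move_arm(angular=[[0, 0, 0], [0, 0, 0], [0, 0, 0.04], [0, 0, 0.09], [0, 0, 0.14], [0, 0, 0.188], [0, 0, 0.188], [0, 0, 0.188], [0, 0, 0.188], [0, 0, 0.188], [0, 0, 0.188]], travel=[[0, 0, -1.3], [0, 0, -2.6], [2.5, 0.1, -2.6], [5, 0.2, -2.6], [7.5, 0.3, -2.6], [10, 0.4, -2.6], [11.3, 0.5, -2.6], [11.3, 0.5, -2.6], [11.3, 0.5, -2.6], [11.3, 0.5, -2.6], [11.3, 0.5, -2.6]], claw=[1, 1, 1, 1, 1, 1, 1, 1, 1, 1, 1])

```text
clock: 7.05
tool_pos: [0.6129, 0.086, 0.0744]
eef_rot: [-0.0, 0.999, -0.045, -0.0]
contact_force: [0.8, 0.2, -1.7]
opening: 0.0404
```

```bash
python3 -c "
from h import *
st(); indock(); c=shot('wrist','pics/w5.png'); go(dock(-.066,2,.058),-.0903); go(dock(-.036,2,.058),-.0903)"
```

```text
t 7.05 tcp [0.6129 0.086  0.0744] yaw -0.0902 F [ 0.8  0.2 -1.7] op 0.0404 q [-0.62  0.61  0.58  1.84 -0.44  0.83 -1.48]
tcp in dock -0.0678 0.0375 bay k 1.994 z 0.0744
travel [0.16, -0.04, 1.64] angular [-0.0004, 0.0007, 0.0001] dist rows 0.3 0.0
travel [3.16, -0.04, 1.64] angular [-0.0004, 0.0007, 0.0001] dist rows 0.7 0.0
```

View pics/w5.png

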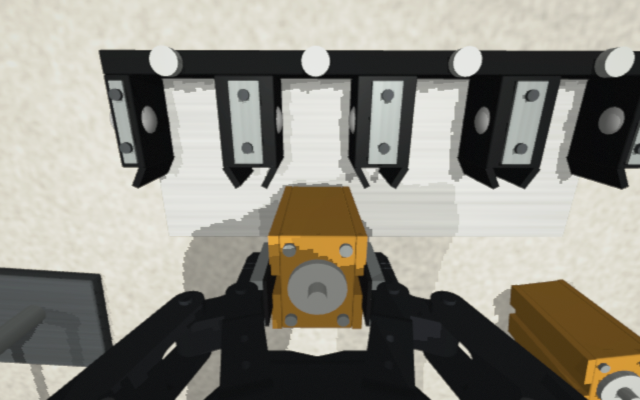

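Request:
move_arm(angular=[[0, 0, 0], [0, 0, 0], [0, 0, 0], [0, 0, 0], [0, 0, 0], [0, 0, 0], [0, 0, 0], [0, 0, 0], [0, 0, 0], [0, 0, 0], [0, 0, 0], [0, 0, 0]], travel=[[0, -0.1, 0.8], [0, -0.1, 1.5], [0, -0.1, 1.6], [0.4, -0.1, 1.6], [0.8, -0.1, 1.6], [1.2, -0.1, 1.6], [1.6, -0.1, 1.6], [2, -0.1, 1.6], [2.4, -0.1, 1.6], [2.8, -0.1, 1.6], [3.2, -0.1, 1.6], [3.2, -0.1, 1.6]], claw=[1, 1, 1, 1, 1, 1, 1, 1, 1, 1, 1, 1])

```text
clock: 8.3
tool_pos: [0.6465, 0.0839, 0.0583]
eef_rot: [0.0, 0.999, -0.045, 0.0]
contact_force: [0.1, 0.4, -1.5]
opening: 0.0404
```

```bash
python3 -c "
from h import *
st(); indock(); c=shot('wrist','pics/w6.png')"
```

```text
t 8.3 tcp [0.6465 0.0839 0.0583] yaw -0.0903 F [ 0.1  0.4 -1.5] op 0.0404 q [-0.58  0.67  0.56  1.76 -0.47  0.84 -1.46]
tcp in dock -0.0341 0.0385 bay k 2.006 z 0.0583
```

View pics/w6.png

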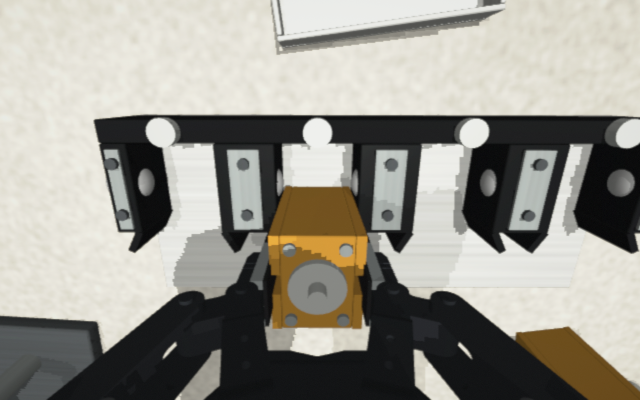

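Request:
move_arm(angular=[[0, 0, 0], [0, 0, 0], [0, 0, 0], [0, 0, 0], [0, 0, 0], [0, 0, 0], [0, 0, 0], [0, 0, 0], [0, 0, 0], [0, 0, 0]], travel=[[0, 0, 0], [0.3, 0, 0], [0.6, 0, 0], [0.9, 0, 0], [1.2, 0, 0], [1.5, 0, 0], [1.8, 0, 0], [2.1, 0, 0], [2.4, 0, 0], [2.4, 0, 0]], claw=[1, 1, 1, 1, 1, 1, 1, 1, 1, 1], force=110)

```text
clock: 9.35
tool_pos: [0.6708, 0.0817, 0.0581]
eef_rot: [0.0, 0.999, -0.045, 0.001]
contact_force: [0.2, -0.2, -4.7]
opening: 0.04
```

```bash
python3 -c "
from h import *
st(); indock(); c=shot('wrist','pics/w7.png')"
```

```text
t 9.35 tcp [0.6708 0.0817 0.0581] yaw -0.0903 F [ 0.2 -0.2 -4.7] op 0.04 q [-0.56  0.71  0.56  1.7  -0.47  0.87 -1.46]
tcp in dock -0.0097 0.0385 bay k 2.007 z 0.0581
```

View pics/w7.png

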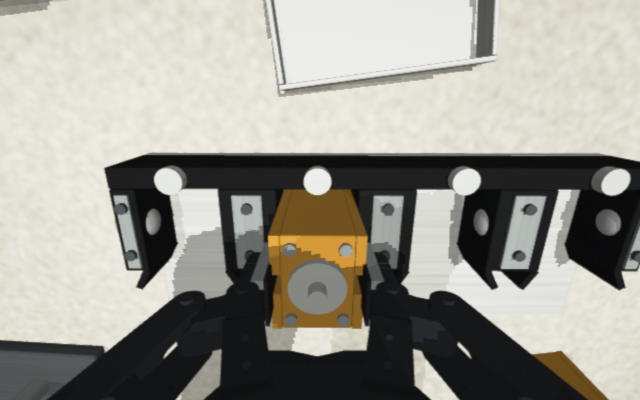

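Request:
move_arm(angular=[[0, 0, 0], [0, 0, 0], [0, 0, 0], [0, 0, 0], [0, 0, 0], [0, 0, 0], [0, 0, 0]], travel=[[0.3, 0, 0], [0.6, 0, 0], [0.8, 0, 0], [1, 0, 0], [1.2, 0, 0], [1.2, 0, 0], [1.2, 0, 0]], claw=[1, 1, 1, 1, 1, 1, 1])

```text
clock: 10.1
tool_pos: [0.6796, 0.0809, 0.0581]
eef_rot: [-0.0, 0.999, -0.045, -0.003]
contact_force: [-7.3, -0.5, 1.5]
opening: 0.0399
```

```bash
python3 -c "
from h import *
st(); indock(); c=shot('wrist','pics/w8.png')"
```

```text
t 10.1 tcp [0.6796 0.0809 0.0581] yaw -0.0898 F [-7.3 -0.5  1.5] op 0.0399 q [-0.55  0.72  0.56  1.67 -0.47  0.89 -1.46]
tcp in dock -0.0009 0.0384 bay k 2.006 z 0.0581
```

View pics/w8.png

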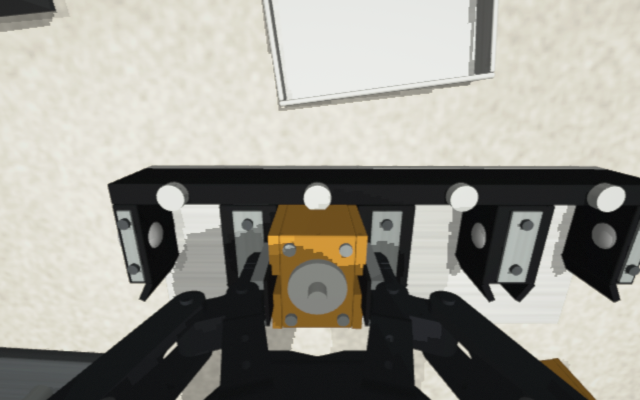

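Request:
move_arm(angular=[[0, 0, 0], [0, 0, 0], [0, 0, 0], [0, 0, 0], [0, 0, 0], [0, 0, 0], [0, 0, 0], [0, 0, 0], [0, 0, 0], [0, 0, 0], [0, 0, 0]], travel=[[1.2, 0, 0], [1, 0, 0], [0.3, 0, 0], [0.3, 0, 0], [0.3, 0, -3], [0.3, 0, -7], [0.3, 0, -11], [-3, 0, -13], [-6, 0, -13], [-6, 0, -13], [-6, 0, -13]], claw=[0, 0, 0, 0, 0, 0, 0, 0, 0, 0, 0])

```text
clock: 11.25
tool_pos: [0.6216, 0.0867, 0.1888]
eef_rot: [-0.001, 0.999, -0.045, 0.0]
contact_force: [-0.5, -0.5, 1.0]
opening: 0.0853
```

```bash
python3 -c "
from h import *
st(); indock(); c=shot('wrist','pics/w9.png'); crop('pics/w9.png','pics/w9a.png',230,60,430,210,4)"
```

```text
t 11.25 tcp [0.6216 0.0867 0.1888] yaw -0.0895 F [-0.5 -0.5  1. ] op 0.0853 q [-0.68  0.49  0.66  1.73 -0.34  1.04 -1.56]
tcp in dock -0.0592 0.039 bay k 2.014 z 0.1888
```

View pics/w9.png

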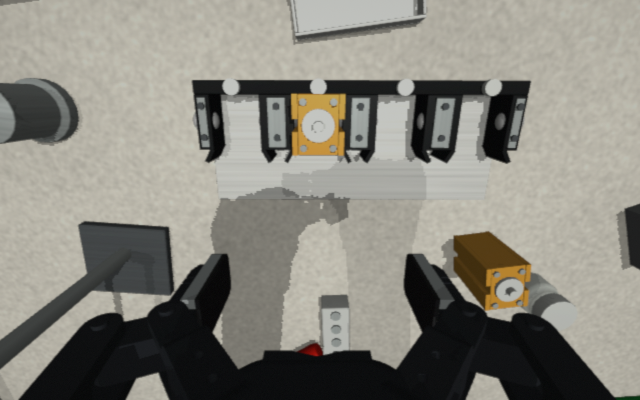

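View pics/w9a.png

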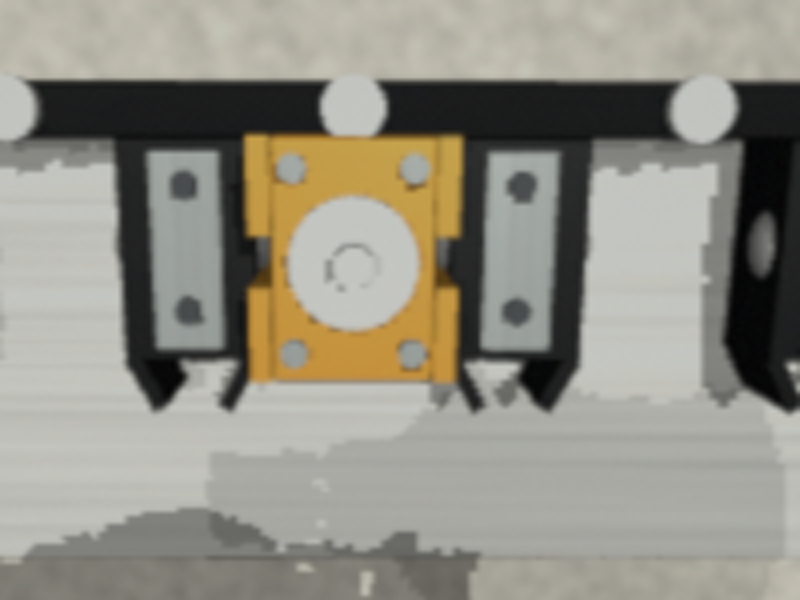

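Request:
move_arm(angular=[[0, 0, 0], [0, 0, 0], [0, 0, 0], [0, 0, 0], [0, 0, 0], [0, 0, 0], [0, 0, 0], [0, 0, 0], [0, 0, 0], [0, 0, 0], [0, 0, 0], [0, 0, 0], [0, 0, 0], [0, 0, 0], [0, 0, 0], [0, 0, 0]], travel=[[0, 0.1, 0], [0, 0.1, 0], [0, 0.1, 0], [0, 0.1, 3], [0, 0.1, 6], [0, 0.1, 9], [0, 0.1, 12], [0, 0.1, 14.5], [0.5, 0.1, 14.5], [1, 0.1, 14.5], [1.5, 0.1, 14.5], [1.9, 0.1, 14.5], [2.2, 0.1, 14.5], [2.5, 0.1, 14.5], [2.7, 0.1, 14.5], [2.7, 0.1, 14.5]], claw=[1, 1, 1, 1, 1, 1, 1, 1, 1, 1, 1, 1, 1, 1, 1, 1], force=40)

```text
clock: 12.9
tool_pos: [0.6442, 0.0833, 0.043]
eef_rot: [-0.001, 0.999, -0.045, -0.005]
contact_force: [-11.8, -0.2, 7.4]
opening: -0.0001
```

```bash
python3 -c "
from h import *
st(); indock(); c=shot('wrist','pics/w10.png')"
```

```text
t 12.9 tcp [0.6442 0.0833 0.043 ] yaw -0.0901 F [-11.8  -0.2   7.4] op -0.0001 q [-0.57  0.69  0.55  1.77 -0.48  0.83 -1.45]
tcp in dock -0.0363 0.0377 bay k 1.996 z 0.043
```

View pics/w10.png

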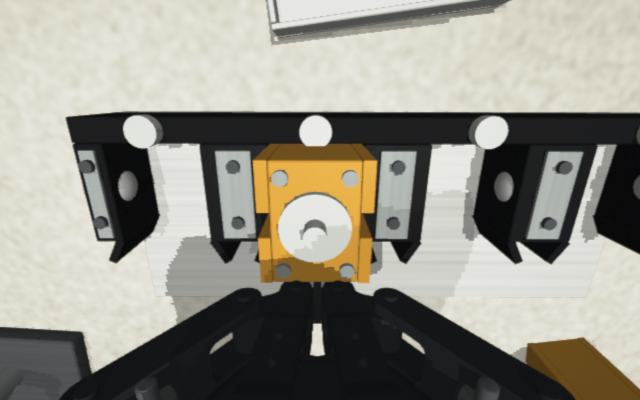

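```bash
python3 -c "
from h import *
go([.5068,-.0915,.14],.03)"
```

```text
travel [-12.22, 18.64, -9.59] angular [-0.0016, 0.0102, -0.1201] dist rows 4.9 0.8
```

Request:
move_arm(angular=[[0, 0, 0], [0, 0, 0], [0, 0, 0], [0, 0, 0], [0, 0, -0.12], [0, 0, -0.12], [0, 0, -0.12], [0, 0, -0.12], [0, 0, -0.12], [0, 0, -0.12], [0, 0, -0.12], [0, 0, -0.12], [0, 0, -0.12]], travel=[[-2, 0, 0], [-2, 0, -4], [-2, 0, -8], [-2, 0, -9.7], [-12.4, 18.6, -9.7], [-12.4, 18.6, -9.7], [-12.4, 18.6, -9.7], [-12.4, 18.6, -9.7], [-12.4, 18.6, -9.7], [-12.4, 18.6, -9.7], [-12.4, 18.6, -9.7], [-12.4, 18.6, -9.7], [-12.4, 18.6, -9.7]], claw=[1, 1, 1, 0, 0, 0, 0, 0, 0, 0, 0, 0, 0])

```text
clock: 14.25
tool_pos: [0.5095, -0.0897, 0.1401]
eef_rot: [-0.0, 1.0, 0.016, 0.0]
contact_force: [-0.5, 0.1, 0.6]
opening: 0.0854
```

```bash
python3 -c "
from h import *
st(); c=shot('wrist','pics/w11.png'); go([.5068,-.0915,.048],.03); print(proj(c,[.5068,-.0915,.076]))"
```

```text
t 14.25 tcp [ 0.5095 -0.0897  0.1401] yaw 0.0329 F [-0.5  0.1  0.6] op 0.0854 q [-0.43  0.37  0.66  2.03 -0.3   0.84 -1.14]
travel [-0.25, 0.14, 9.21] angular [0.0001, 0.0001, 0.0025] dist rows 1.8 0.0
[318.29726992 215.53982799]
```

View pics/w11.png

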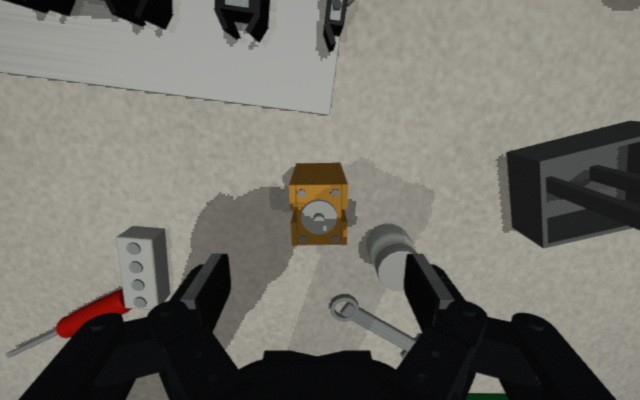

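```bash
python3 -c "
from h import *
c=load('pics/w11.png'); print(onz(c,(396,270),.058), onz(c,(388,243),.0))"
```

```text
[ 0.45214259 -0.15935544  0.058     ] [ 0.44827505 -0.16592056  0.        ]
```

Request:
move_arm(angular=[[0, 0, 0], [0, 0, 0], [0, 0, 0], [0, 0, 0], [0, 0, 0], [0, 0, 0], [0, 0, 0], [0, 0, 0], [0, 0, 0], [0, 0, 0], [0, 0, 0], [0, 0, 0], [0, 0, 0], [0, 0, 0]], travel=[[-0.2, 0.1, 3], [-0.2, 0.1, 6], [-0.2, 0.1, 9.1], [-0.2, 0.1, 9.1], [-0.2, 0.1, 9.1], [-0.2, 0.1, 9.1], [-0.2, 0.1, 9.1], [-0.2, 0.1, 9.1], [-0.2, 0.1, 9.1], [-0.2, 0.1, 9.1], [-0.2, 0.1, 9.1], [-0.2, 0.1, 9.1], [-0.2, 0.1, 9.1], [-0.2, 0.1, 9.1]], claw=[0, 0, 0, 0, 0, 0, 1, 1, 1, 1, 1, 1, 1, 1], force=100)

```text
clock: 15.7
tool_pos: [0.5071, -0.0921, 0.0504]
eef_rot: [-0.001, 1.0, 0.015, 0.001]
contact_force: [-0.7, 1.7, 8.7]
opening: 0.04
```

```bash
python3 -c "
from h import *
st();  go(dock(-.066,0,.075),-.0903)"
```

```text
t 15.7 tcp [ 0.5071 -0.0921  0.0504] yaw 0.03 F [-0.7  1.7  8.7] op 0.04 q [-0.34  0.51  0.56  2.09 -0.44  0.66 -1.02]
travel [9.46, -2.43, -2.44] angular [-0.0011, -0.0013, 0.1203] dist rows 2.0 0.8
```

Request:
move_arm(angular=[[0, 0, 0], [0, 0, 0], [0, 0, 0.04], [0, 0, 0.08], [0, 0, 0.12], [0, 0, 0.12], [0, 0, 0.12], [0, 0, 0.12], [0, 0, 0.12], [0, 0, 0.12]], travel=[[0, 0, -1.3], [0, 0, -2.6], [2.5, -0.6, -2.6], [5, -1.2, -2.6], [7.5, -1.8, -2.6], [9.4, -2.4, -2.6], [9.4, -2.4, -2.6], [9.4, -2.4, -2.6], [9.4, -2.4, -2.6], [9.4, -2.4, -2.6]], claw=[1, 1, 1, 1, 1, 1, 1, 1, 1, 1])

```text
clock: 16.7
tool_pos: [0.5988, -0.0661, 0.0755]
eef_rot: [-0.0, 0.999, -0.046, -0.0]
contact_force: [-0.5, 0.3, -1.8]
opening: 0.0404
```

```bash
python3 -c "
from h import *
st(); indock(); c=shot('wrist','pics/w12.png'); go(dock(-.036,0,.059),-.0903)"
```

```text
t 16.7 tcp [ 0.5988 -0.0661  0.0755] yaw -0.0914 F [-0.5  0.3 -1.8] op 0.0404 q [-0.4   0.59  0.61  1.88 -0.45  0.81 -1.21]
tcp in dock -0.0681 -0.1152 bay k -0.016 z 0.0755
travel [3.2, -0.12, 1.65] angular [-0.0002, 0.0005, -0.0009] dist rows 0.7 0.0
```

View pics/w12.png

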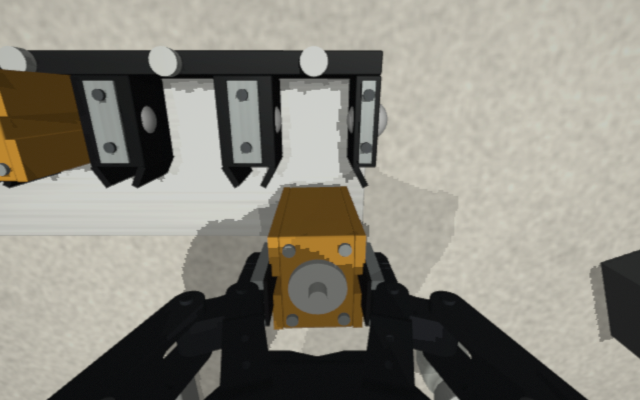

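Request:
move_arm(angular=[[0, 0, 0], [0, 0, 0], [0, 0, 0], [0, 0, 0], [0, 0, 0], [0, 0, 0], [0, 0, 0], [0, 0, 0], [0, 0, 0], [0, 0, 0], [0, 0, 0], [0, 0, 0]], travel=[[0, -0.15, 0.8], [0, -0.15, 1.5], [0, -0.15, 1.6], [0.4, -0.15, 1.6], [0.8, -0.15, 1.6], [1.2, -0.15, 1.6], [1.6, -0.15, 1.6], [2, -0.15, 1.6], [2.4, -0.15, 1.6], [2.8, -0.15, 1.6], [3.2, -0.15, 1.6], [3.2, -0.15, 1.6]], claw=[1, 1, 1, 1, 1, 1, 1, 1, 1, 1, 1, 1])

```text
clock: 17.95
tool_pos: [0.6325, -0.0674, 0.0593]
eef_rot: [0.0, 0.999, -0.045, 0.001]
contact_force: [0.6, -1.4, -2.8]
opening: 0.0402
```

```bash
python3 -c "
from h import *
st(); indock(); c=shot('wrist','pics/w13.png')"
```

```text
t 17.95 tcp [ 0.6325 -0.0674  0.0593] yaw -0.0904 F [ 0.6 -1.4 -2.8] op 0.0402 q [-0.37  0.66  0.59  1.8  -0.48  0.82 -1.21]
tcp in dock -0.0344 -0.1135 bay k 0.007 z 0.0593
```

View pics/w13.png

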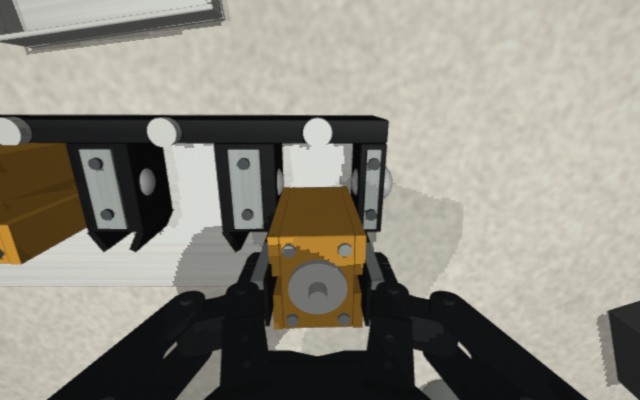

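Request:
move_arm(angular=[[0, 0, 0], [0, 0, 0], [0, 0, 0], [0, 0, 0], [0, 0, 0], [0, 0, 0], [0, 0, 0], [0, 0, 0], [0, 0, 0], [0, 0, 0], [0, 0, 0], [0, 0, 0], [0, 0, 0], [0, 0, 0], [0, 0, 0]], travel=[[0.3, 0, 0], [0.6, 0, 0], [0.9, 0, 0], [1.2, 0, 0], [1.5, 0, 0], [1.8, 0, 0], [2.1, 0, 0], [2.4, 0, 0], [2.7, 0, 0], [3, 0, 0], [3.2, 0, 0], [3.4, 0, 0], [3.6, 0, 0], [3.6, 0, 0], [3.6, 0, 0]], claw=[1, 1, 1, 1, 1, 1, 1, 1, 1, 1, 1, 1, 1, 1, 1], force=110)

```text
clock: 19.5
tool_pos: [0.666, -0.0708, 0.0593]
eef_rot: [-0.0, 0.999, -0.046, -0.002]
contact_force: [-6.1, -3.6, 1.2]
opening: 0.0398
```

```bash
python3 -c "
from h import *
st(); indock()"
```

```text
t 19.5 tcp [ 0.666  -0.0708  0.0593] yaw -0.0913 F [-6.1 -3.6  1.2] op 0.0398 q [-0.35  0.7   0.58  1.71 -0.48  0.88 -1.22]
tcp in dock -0.0007 -0.1138 bay k 0.003 z 0.0593
```

Same end stop as the first. Release, back off, and push from behind with the closed fingers.

Request:
move_arm(angular=[[0, 0, 0], [0, 0, 0], [0, 0, 0], [0, 0, 0], [0, 0, 0], [0, 0, 0], [0, 0, 0], [0, 0, 0], [0, 0, 0], [0, 0, 0], [0, 0, 0]], travel=[[0, 0, 0], [-0.3, 0, 0], [-0.3, 0, 0], [-0.3, 0, 0], [-0.3, 0, -3], [-0.3, 0, -7], [-0.3, 0, -11], [-3, 0, -13], [-6, 0, -13], [-6, 0, -13], [-6, 0, -13]], claw=[0, 0, 0, 0, 0, 0, 0, 0, 0, 0, 0])

```text
clock: 20.6
tool_pos: [0.6081, -0.0642, 0.1898]
eef_rot: [-0.001, 0.999, -0.045, 0.001]
contact_force: [0.3, 0.2, -0.8]
opening: 0.0854
```

```bash
python3 -c "
from h import *
st(); indock(); c=shot('wrist','pics/w14.png')"
```

```text
t 20.6 tcp [ 0.6081 -0.0642  0.1898] yaw -0.0897 F [ 0.3  0.2 -0.8] op 0.0854 q [-0.46  0.47  0.69  1.77 -0.34  1.03 -1.31]
tcp in dock -0.059 -0.1125 bay k 0.02 z 0.1898
```

View pics/w14.png

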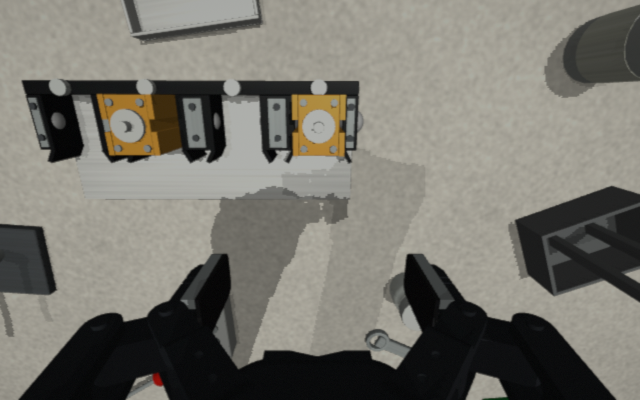

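Request:
move_arm(angular=[[0, 0, 0], [0, 0, 0], [0, 0, 0], [0, 0, 0], [0, 0, 0], [0, 0, 0], [0, 0, 0], [0, 0, 0], [0, 0, 0], [0, 0, 0], [0, 0, 0], [0, 0, 0], [0, 0, 0], [0, 0, 0], [0, 0, 0], [0, 0, 0], [0, 0, 0]], travel=[[0, 0.1, 0], [0, 0.1, 0], [0, 0.1, 0], [0, 0.1, 3], [0, 0.1, 6], [0, 0.1, 9], [0, 0.1, 12], [0, 0.1, 14.5], [0.5, 0.1, 14.5], [1, 0.1, 14.5], [1.5, 0.1, 14.5], [1.9, 0.1, 14.5], [2.2, 0.1, 14.5], [2.5, 0.1, 14.5], [2.7, 0.1, 14.5], [2.7, 0.1, 14.5], [2.7, 0.1, 14.5]], claw=[1, 1, 1, 1, 1, 1, 1, 1, 1, 1, 1, 1, 1, 1, 1, 1, 1], force=40)

```text
clock: 22.35
tool_pos: [0.6312, -0.068, 0.044]
eef_rot: [-0.001, 0.999, -0.045, -0.004]
contact_force: [-8.8, 1.8, 4.9]
opening: -0.0001
```

```bash
python3 -c "
from h import *
st(); indock()"
```

```text
t 22.35 tcp [ 0.6312 -0.068   0.044 ] yaw -0.0908 F [-8.8  1.8  4.9] op -0.0001 q [-0.36  0.68  0.57  1.81 -0.49  0.81 -1.2 ]
tcp in dock -0.0356 -0.1142 bay k -0.003 z 0.044
```

```bash
python3 -c "
from h import *
go([.56,-.28,.30],.25)"
```

```text
travel [-5.36, 21.72, -25.59] angular [-0.0026, 0.007, -0.3409] dist rows 6.8 2.3
```

Request:
move_arm(angular=[[0, 0, 0], [0, 0, 0], [0, 0, 0], [0, 0, 0], [0, 0, 0], [0, 0, 0], [0, 0, -0.34], [0, 0, -0.34], [0, 0, -0.34], [0, 0, -0.34], [0, 0, -0.34], [0, 0, -0.34], [0, 0, -0.34], [0, 0, -0.34], [0, 0, -0.34], [0, 0, -0.34]], travel=[[-2, 0, 0], [-2, 0, -4], [-2, 0, -8], [-2, 0, -13], [-2, 0, -18], [-2, 0, -22], [-5.4, 21.7, -25.6], [-5.4, 21.7, -25.6], [-5.4, 21.7, -25.6], [-5.4, 21.7, -25.6], [-5.4, 21.7, -25.6], [-5.4, 21.7, -25.6], [-5.4, 21.7, -25.6], [-5.4, 21.7, -25.6], [-5.4, 21.7, -25.6], [-5.4, 21.7, -25.6]], claw=[1, 1, 1, 1, 1, 1, 0, 0, 0, 0, 0, 0, 0, 0, 0, 0])

```text
clock: 23.95
tool_pos: [0.5619, -0.278, 0.2999]
eef_rot: [-0.0, 0.992, 0.126, -0.0]
contact_force: [-1.0, 1.2, 0.1]
opening: 0.0857
```

```bash
python3 -c "
from h import *
st(); c=shot('wrist','pics/w15.png'); shot('top','pics/top2.png'); shot('scene','pics/scene2.png')
crop('pics/scene2.png','pics/s2c.png',230,170,450,300,3.6)"
```

```text
t 23.95 tcp [ 0.5619 -0.278   0.2999] yaw 0.2522 F [-1.   1.2  0.1] op 0.0857 q [-0.12  0.39  0.71  1.6  -0.27  1.25 -0.68]
```

View pics/w15.png

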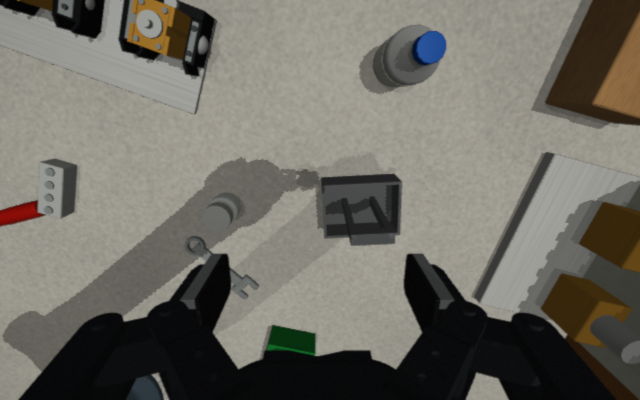

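View pics/top2.png

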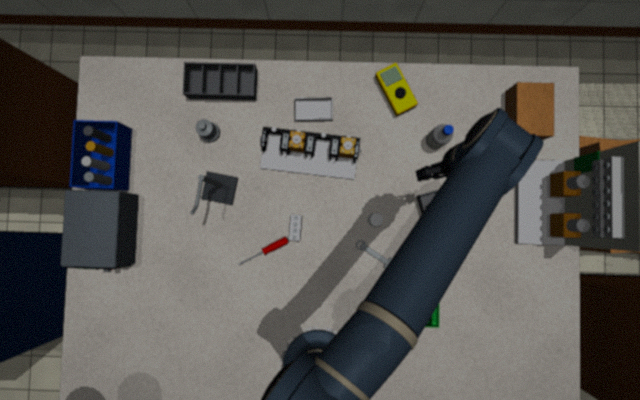

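View pics/s2c.png

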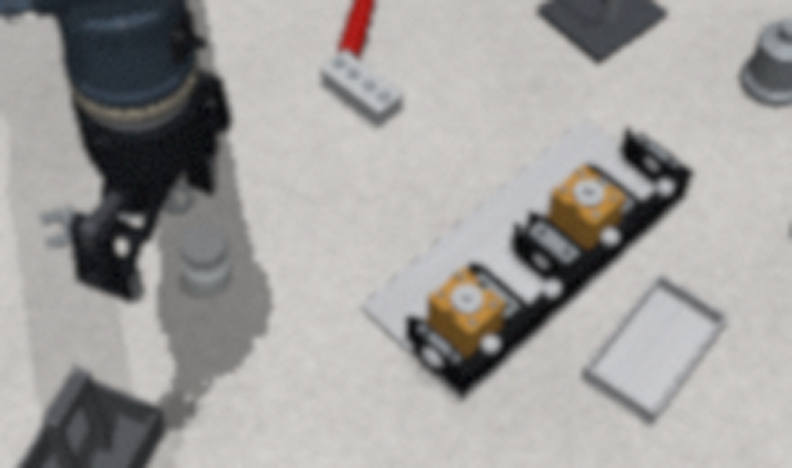

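```bash
python3 -c "
from h import *
crop('pics/w15.png','pics/w15a.png',470,130,640,370,2.4)
crop('pics/w15.png','pics/w15b.png',290,150,430,270,5)
a=load('pics/w15.png'); b=load('pics/top2.png')
"
```

```text
(no output)
```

View pics/w15a.png

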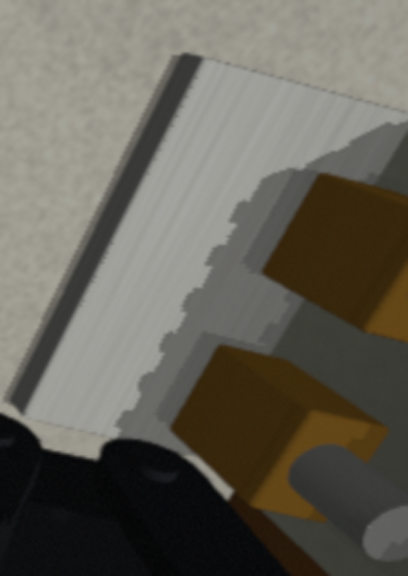

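View pics/w15b.png

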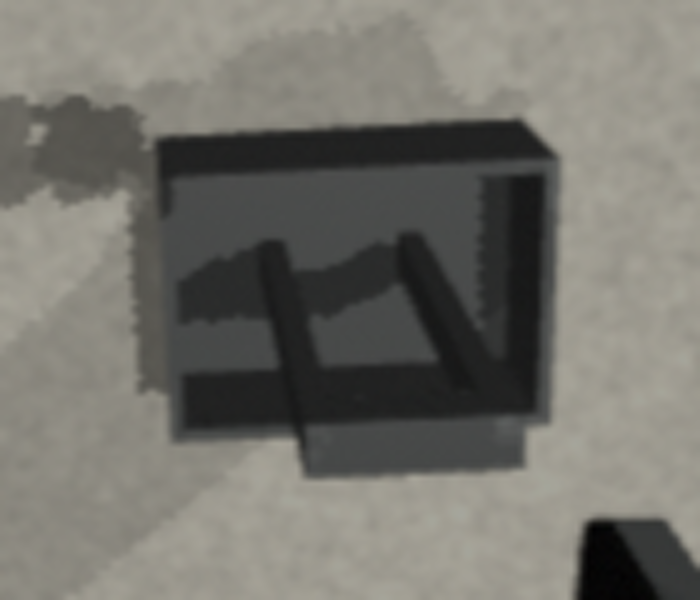

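```bash
python3 -c "
from h import *
a=load('pics/w15.png')
f=lambda u,v:(290+u/5-.4,150+v/5-.4)
P=[onz(a,f(*q),.135) for q in [(306,428),(525,416),(525,466),(303,475)]]
for p in P: print(p.round(4))
print(np.mean(P,0)); y=P[0]+P[3]-P[1]-P[2]; print(np.linalg.norm(y)/2,np.arctan2(-y[0],y[1]))
Q=[onz(a,f(*q),.045) for q in [(165,175),(555,160),(548,415),(175,436)]]
for p in Q: print(p.round(4))
print(np.mean(Q,0)); y=Q[0]+Q[3]-Q[1]-Q[2]; print(np.linalg.norm(y)/2,np.arctan2(-y[0],y[1]))
go([.515,-.315,.26],.25)
"
```

```text
[ 0.5068 -0.3318  0.135 ]
[ 0.5217 -0.3781  0.135 ]
[ 0.51   -0.3821  0.135 ]
[ 0.4954 -0.3344  0.135 ]
[ 0.50849433 -0.35661566  0.135     ]
0.04929608834813862 0.3046314581546938
[ 0.5311 -0.2944  0.045 ]
[ 0.5617 -0.396   0.045 ]
[ 0.4892 -0.4193  0.045 ]
[ 0.4561 -0.3172  0.045 ]
[ 0.50952936 -0.35674527  0.045     ]
0.10671430932353326 0.3029808182001252
travel [-5.41, 2.34, 4.02] angular [-0.0002, 0.0, 0.0008] dist rows 1.4 0.0
```

The carrier has moved about 4 cm since the start (now near (0.509, −0.357), yaw 0.30). That is the disturbance we were told to expect, so I'm re-measuring from closer.

```bash
python3 -c "
from h import *
go([.509,-.357,.22],.303)
"
```

```text
travel [-7.03, 6.26, 8.02] angular [-0.0002, 0.0, -0.0522] dist rows 2.5 0.3
```

Request:
move_arm(angular=[[0, 0, -0.052], [0, 0, -0.052], [0, 0, -0.052], [0, 0, -0.052], [0, 0, -0.052], [0, 0, -0.052], [0, 0, -0.052], [0, 0, -0.052]], travel=[[-7, 6.3, 8], [-7, 6.3, 8], [-7, 6.3, 8], [-7, 6.3, 8], [-7, 6.3, 8], [-7, 6.3, 8], [-7, 6.3, 8], [-7, 6.3, 8]], claw=[0, 0, 0, 0, 0, 0, 0, 0])

```text
clock: 24.9
tool_pos: [0.5102, -0.357, 0.221]
eef_rot: [0.0, 0.988, 0.151, 0.001]
contact_force: [0.3, 0.0, 0.3]
opening: 0.0852
```

```bash
python3 -c "
from h import *
st(); c=shot('wrist','pics/w16.png'); print(proj(c,[.5085,-.3566,.135])); crop('pics/w16.png','pics/w16a.png',250,130,410,250,5)
"
```

```text
t 24.9 tcp [ 0.5102 -0.357   0.221 ] yaw 0.3038 F [0.3 0.  0.3] op 0.0852 q [ 0.05  0.45  0.68  1.71 -0.32  1.09 -0.44]
[314.9611276  203.86843719]
```

View pics/w16.png

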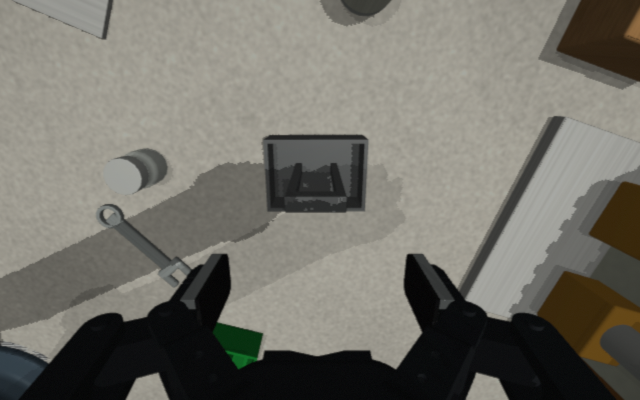

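View pics/w16a.png

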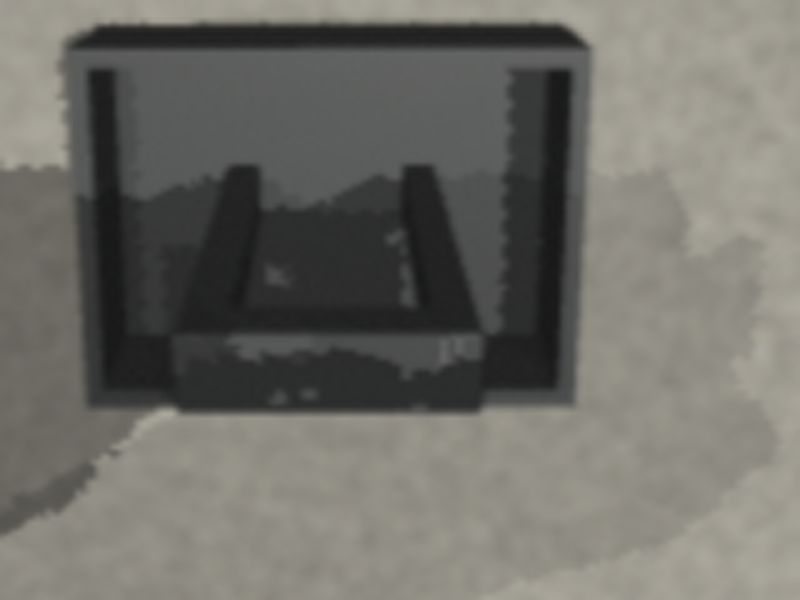

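```bash
python3 -c "
from h import *
a=load('pics/w15.png');b=load('pics/w16.png');print(tri([(a,(372.4,238.8)),(b,(315.2,203.8))]))
go([.5085,-.3566,.106],.303)
"
```

```text
(array([ 0.50812165, -0.3568597 ,  0.13379309]), [array([ 0. , -0.1]), array([-0.1,  0.1])])
travel [-0.13, -0.11, 11.48] angular [0.0005, -0.001, 0.0004] dist rows 2.3 0.0
```

Request:
move_arm(angular=[[0, 0, 0], [0, 0, 0], [0, 0, 0], [0, 0, 0], [0, 0, 0], [0, 0, 0], [0, 0, 0], [0, 0, 0], [0, 0, 0], [0, 0, 0], [0, 0, 0], [0, 0, 0], [0, 0, 0], [0, 0, 0]], travel=[[-0.1, -0.1, 4], [-0.1, -0.1, 8], [-0.1, -0.1, 11.5], [-0.1, -0.1, 11.5], [-0.1, -0.1, 11.5], [-0.1, -0.1, 11.5], [-0.1, -0.1, 11.5], [-0.1, -0.1, 11.5], [-0.1, -0.1, 11.5], [-0.1, -0.1, 11.5], [-0.1, -0.1, 11.5], [-0.1, -0.1, 11.5], [-0.1, -0.1, 11.5], [-0.1, -0.1, 11.5]], claw=[0, 0, 0, 0, 0, 1, 1, 1, 1, 1, 1, 1, 1, 1], force=80)

```text
clock: 26.35
tool_pos: [0.5087, -0.3574, 0.1075]
eef_rot: [0.0, 0.989, 0.15, 0.001]
contact_force: [-1.9, 1.8, 7.6]
opening: 0.0485
```

```bash
python3 -c "
from h import *
st(); go([.5085,-.3566,.30]); go([.50,.10,.33],-.14)
a=load('pics/top1.png')
"
```

```text
t 26.35 tcp [ 0.5087 -0.3574  0.1075] yaw 0.302 F [-1.9  1.8  7.6] op 0.0485 q [ 0.11  0.57  0.61  1.81 -0.42  0.89 -0.35]
travel [0.06, -0.06, -19.25] angular [0.0, 0.0, 0.0] dist rows 3.9 0.0
travel [12.83, -43.91, -22.26] angular [0.0005, -0.0027, 0.442] dist rows 10.2 2.9
```

Request:
move_arm(angular=[[0, 0, 0], [0, 0, 0], [0, 0, 0], [0, 0, 0], [0, 0, 0], [0, 0, 0], [0, 0, 0], [0, 0, 0], [0, 0, 0], [0, 0, 0], [0, 0, 0], [0, 0, 0]], travel=[[0, 0, -1], [0, 0, -2.5], [0, 0, -5], [0, 0, -7.5], [0, 0, -10], [0, 0, -13], [0, 0, -16], [0, 0, -19], [0, 0, -22], [0, 0, -25], [0, 0, -25], [0, 0, -25]], claw=[1, 1, 1, 1, 1, 1, 1, 1, 1, 1, 1, 1])

```text
clock: 27.55
tool_pos: [0.5074, -0.3573, 0.3558]
eef_rot: [0.0, 0.989, 0.15, 0.0]
contact_force: [-0.5, -0.3, -4.0]
opening: 0.0482
```

```bash
python3 -c "
from h import *
st(); shot('wrist','pics/w17.png'); go([.45,.20,.36],-.14)
"
```

```text
t 27.55 tcp [ 0.5074 -0.3573  0.3558] yaw 0.3013 F [-0.5 -0.3 -4. ] op 0.0482 q [ 0.01  0.35  0.73  1.53 -0.24  1.35 -0.5 ]
travel [11.08, -54.85, -0.47] angular [-0.0014, 0.0011, 0.4416] dist rows 11.2 2.9
```

View pics/w17.png

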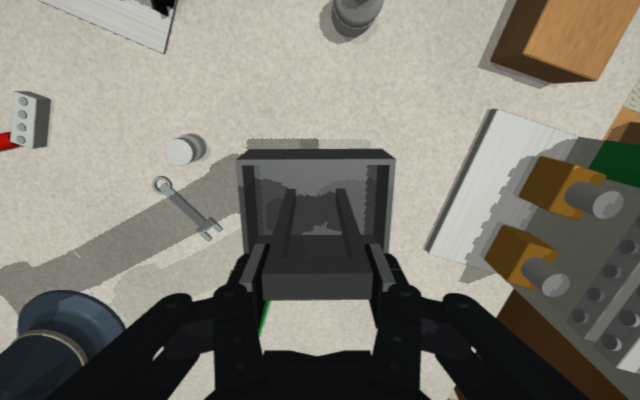

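Request:
move_arm(angular=[[0, 0, 0.02], [0, 0, 0.05], [0, 0, 0.08], [0, 0, 0.11], [0, 0, 0.14], [0, 0, 0.17], [0, 0, 0.2], [0, 0, 0.23], [0, 0, 0.26], [0, 0, 0.29], [0, 0, 0.32], [0, 0, 0.35], [0, 0, 0.38], [0, 0, 0.41], [0, 0, 0.43], [0, 0, 0.441], [0, 0, 0.441], [0, 0, 0.441], [0, 0, 0.441], [0, 0, 0.441]], travel=[[0.4, -2, -0.5], [1, -5, -0.5], [1.8, -9, -0.5], [2.6, -13, -0.5], [3.4, -17, -0.5], [4.2, -21, -0.5], [5, -25, -0.5], [5.9, -29, -0.5], [6.7, -33, -0.5], [7.5, -37, -0.5], [8.3, -41, -0.5], [9.1, -45, -0.5], [9.9, -49, -0.5], [10.5, -52, -0.5], [10.9, -54, -0.5], [11.1, -54.8, -0.5], [11.1, -54.8, -0.5], [11.1, -54.8, -0.5], [11.1, -54.8, -0.5], [11.1, -54.8, -0.5]], claw=[1, 1, 1, 1, 1, 1, 1, 1, 1, 1, 1, 1, 1, 1, 1, 1, 1, 1, 1, 1])

```text
clock: 29.6
tool_pos: [0.4512, 0.1977, 0.3604]
eef_rot: [-0.0, 0.998, -0.071, 0.0]
contact_force: [0.6, -1.1, -3.0]
opening: 0.0487
```

```bash
python3 -c "
from h import *
st(); shot('wrist','pics/w18.png'); go([.42,.20,.40],-.14)
"
```

```text
t 29.6 tcp [0.4512 0.1977 0.3604] yaw -0.1414 F [ 0.6 -1.1 -3. ] op 0.0487 q [-0.83  0.06  0.35  1.78 -0.02  1.3  -2.18]
travel [-3.11, 0.24, -3.96] angular [-0.0002, -0.0001, -0.0009] dist rows 1.0 0.0
```

View pics/w18.png

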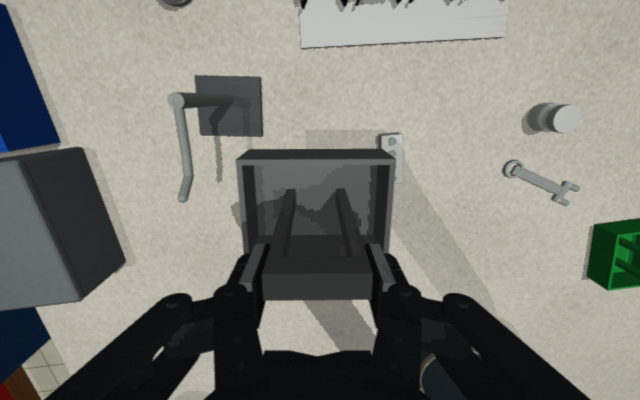

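Request:
move_arm(angular=[[0, 0, 0], [0, 0, 0], [0, 0, 0], [0, 0, 0], [0, 0, 0], [0, 0, 0], [0, 0, 0]], travel=[[0, 2, 0], [0, 4, 0], [0, 7, 0], [0, 9, 0], [0, 10, 0], [0, 10, 0], [0, 10, 0]], claw=[1, 1, 1, 1, 1, 1, 1])

```text
clock: 30.35
tool_pos: [0.437, 0.1005, 0.3605]
eef_rot: [-0.001, 0.998, -0.069, 0.0]
contact_force: [-1.1, 1.0, -2.7]
opening: 0.0484
```

```bash
python3 -c "
from h import *
st(); shot('wrist','pics/w19.png')
crop('pics/w18.png','pics/w18a.png',140,70,290,210,5)
crop('pics/w19.png','pics/w19a.png',50,70,200,210,5)
"
```

```text
t 30.35 tcp [0.437  0.1005 0.3605] yaw -0.1389 F [-1.1  1.  -2.7] op 0.0484 q [-0.74 -0.03  0.42  1.87  0.01  1.3  -2.04]
```

View pics/w18a.png

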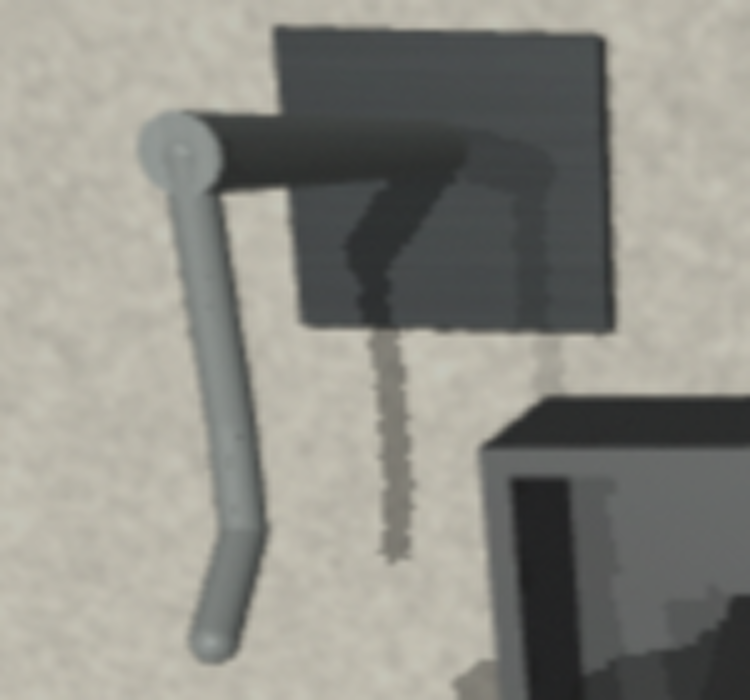

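View pics/w19a.png

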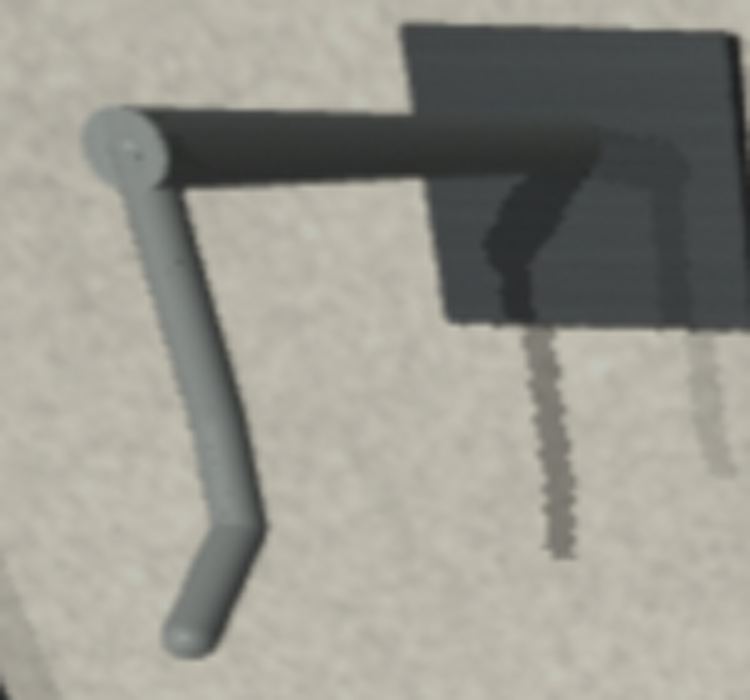

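```bash
python3 -c "
from h import *
A=load('pics/w18.png');B=load('pics/w19.png')
f=lambda u,v:(140+u/5-.4,70+v/5-.4); g=lambda u,v:(50+u/5-.4,70+v/5-.4)
P={}
for n,a,b in [('post',(180,153),(126,147)),('bend',(243,525),(240,523)),('tip',(213,638),(188,635)),('pc',(303,323),(446,320)),('pc2',(277,27),(402,24))]:
    P[n],e=tri([(A,f(*a)),(B,g(*b))]); print(n,P[n].round(4),e)
d=P['post']-P['tip']; print(np.linalg.norm(d[:2]),np.arctan2(d[1],d[0])); 
d=P['post']-P['bend']; print(np.linalg.norm(d[:2]),np.arctan2(d[1],d[0])); 
yaw=np.arctan2(*(P['post']-P['tip'])[[1,0]]); x=np.array([np.cos(yaw),np.sin(yaw)])
print('valley',P['post'][:2]-.066*x,P['tip'][:2]+.030*x)
"
```

```text
post [0.5468 0.3219 0.1946] [array([-0. , -0.2]), array([0. , 0.2])]
bend [0.4708 0.3347 0.1846] [array([0. , 0.2]), array([-0. , -0.2])]
tip [0.4525 0.3372 0.2063] [array([-0. ,  0.1]), array([ 0. , -0.1])]
pc [0.5008 0.3776 0.0142] [array([-0., -0.]), array([0., 0.])]
pc2 [0.5871 0.3624 0.0147] [array([0., 0.]), array([-0., -0.])]
0.09556998772297566 -0.1612212922737576
0.07713344848011731 -0.16761268549803798
valley [0.48169527 0.33247155] [0.48211971 0.33240252]
```

Request:
move_arm(angular=[[0, 0, -0.1], [0, 0, -0.22], [0, 0, -0.36], [0, 0, -0.5], [0, 0, -0.64], [0, 0, -0.78], [0, 0, -0.92], [0, 0, -1.06], [0, 0, -1.2], [0, 0, -1.34], [0, 0, -1.48], [0, 0, -1.62], [0, 0, -1.76], [0, 0, -1.9], [0, 0, -2.04], [0, 0, -2.18], [0, 0, -2.32], [0, 0, -2.4], [0, 0, -2.5], [0, 0, -2.5]], travel=[[0, 0, 0], [0, 0, 0], [0, 0, 0], [0, 0, 0], [0, 0, 0], [0, 0, 0], [0, 0, 0], [0, 0, 0], [0, 0, 0], [0, 0, 0], [0, 0, 0], [0, 0, 0], [0, 0, 0], [0, 0, 0], [0, 0, 0], [0, 0, 0], [0, 0, 0], [0, 0, 0], [0, 0, 0], [0, 0, 0]], claw=[1, 1, 1, 1, 1, 1, 1, 1, 1, 1, 1, 1, 1, 1, 1, 1, 1, 1, 1, 1])

```text
clock: 32.4
tool_pos: [0.4371, 0.1012, 0.3601]
eef_rot: [-0.0, 0.38, 0.925, -0.0]
contact_force: [-0.2, 0.4, -3.1]
opening: 0.0486
```

```bash
cat >> h.py <<'E'
HY=-.163; H=np.array([.482,.3325]); HX=np.array([np.cos(HY),np.sin(HY)]); HN=np.array([-HX[1],HX[0]])
def hk(x,z,y=0): p=H+x*HX+y*HN; return [p[0],p[1],z]
def inhook():
    s=status.read_state(); r=np.array(s["tool_pos"][:2])-H; print("tcp in hook x,y",round(r@HX,4),round(r@HN,4),"z",round(s["tool_pos"][2],4))
E
python3 -c "
from h import *
st(); shot('wrist','pics/w20.png'); go(hk(-.095,.36),HY+np.pi)
"
```

```text
t 32.4 tcp [0.4371 0.1012 0.3601] yaw 2.3628 F [-0.2  0.4 -3.1] op 0.0486 q [-0.8  -0.03  0.47  1.87  0.01  1.3   0.46]
travel [20.84, 14.1, 0.01] angular [-0.0002, -0.0, -0.6178] dist rows 5.0 4.1
```

View pics/w20.png

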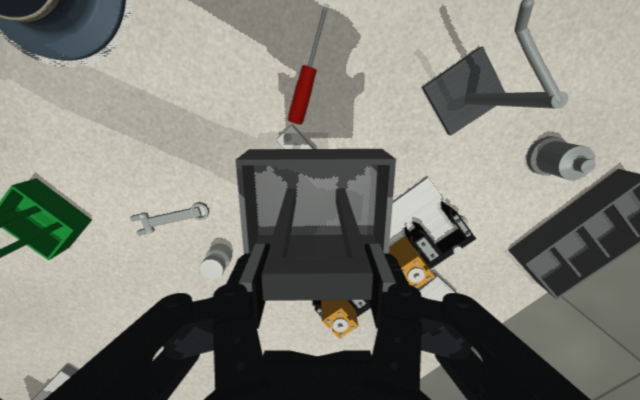

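Request:
move_arm(angular=[[0, 0, -0.06], [0, 0, -0.14], [0, 0, -0.22], [0, 0, -0.3], [0, 0, -0.38], [0, 0, -0.46], [0, 0, -0.54], [0, 0, -0.6], [0, 0, -0.618], [0, 0, -0.618], [0, 0, -0.618], [0, 0, -0.618], [0, 0, -0.618]], travel=[[2, 1.4, 0], [4.5, 3.1, 0], [7.5, 5.1, 0], [10.5, 7.1, 0], [13.5, 9.1, 0], [16.5, 11.2, 0], [19, 12.8, 0], [20.3, 13.7, 0], [20.8, 14.1, 0], [20.8, 14.1, 0], [20.8, 14.1, 0], [20.8, 14.1, 0], [20.8, 14.1, 0]], claw=[1, 1, 1, 1, 1, 1, 1, 1, 1, 1, 1, 1, 1])

```text
clock: 33.75
tool_pos: [0.389, 0.3456, 0.3605]
eef_rot: [0.0, 0.082, 0.997, 0.0]
contact_force: [-0.6, -0.0, -3.2]
opening: 0.0484
```

```bash
python3 -c "
from h import *
st(); inhook(); shot('wrist','pics/w21.png'); go(hk(-.095,.227),HY+np.pi)
"
```

```text
t 33.75 tcp [0.389  0.3456 0.3605] yaw 2.9767 F [-0.6 -0.  -3.2] op 0.0484 q [-1.03  0.12  0.25  1.72 -0.03  1.31  0.63]
tcp in hook x,y -0.0939 -0.0021 z 0.3605
travel [0.1, 0.2, 13.35] angular [0.0004, 0.0001, -0.0016] dist rows 2.7 0.0
```

View pics/w21.png

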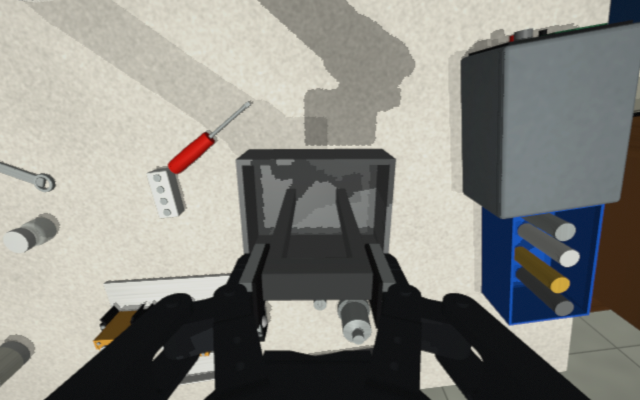

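Request:
move_arm(angular=[[0, 0, 0], [0, 0, 0], [0, 0, 0], [0, 0, 0], [0, 0, 0], [0, 0, 0], [0, 0, 0], [0, 0, 0]], travel=[[0.1, 0.2, 2], [0.1, 0.2, 5], [0.1, 0.2, 8], [0.1, 0.2, 11], [0.1, 0.2, 13.3], [0.1, 0.2, 13.3], [0.1, 0.2, 13.3], [0.1, 0.2, 13.3]], claw=[1, 1, 1, 1, 1, 1, 1, 1])

```text
clock: 34.6
tool_pos: [0.3889, 0.3495, 0.2291]
eef_rot: [0.001, 0.081, 0.997, 0.001]
contact_force: [-0.1, 0.5, -3.0]
opening: 0.0485
```

```bash
python3 -c "
from h import *
st(); inhook(); c=shot('scene','pics/s3.png'); crop('pics/s3.png','pics/s3c.png',330,90,480,200,5); go(hk(0,.227),HY+np.pi)
shot('top','pics/top3.png')"
```

```text
t 34.6 tcp [0.3889 0.3495 0.2291] yaw 2.9784 F [-0.1  0.5 -3. ] op 0.0485 q [-1.01  0.22  0.24  1.91 -0.06  1.02  0.66]
tcp in hook x,y -0.0946 0.0016 z 0.2291
travel [-9.47, -0.16, 0.23] angular [0.0031, 0.0018, -0.0001] dist rows 1.9 0.0
```

View pics/s3c.png

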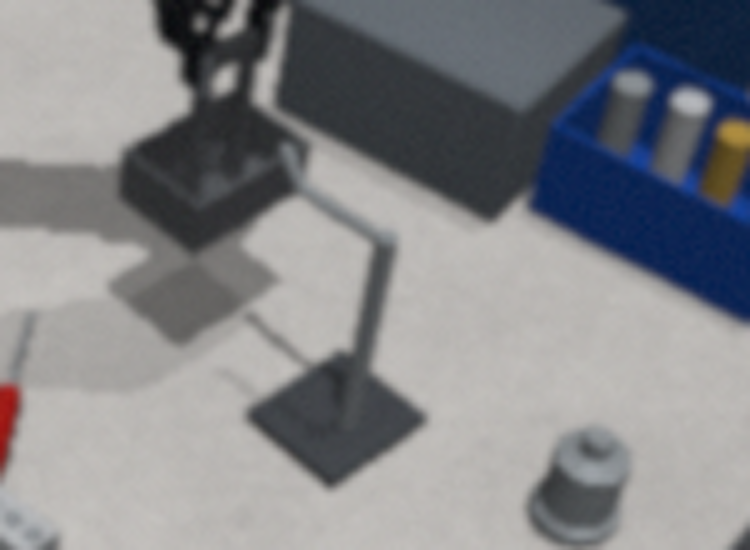

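Request:
move_arm(angular=[[0, 0, 0], [0, 0, 0], [0, 0, 0], [0, 0, 0], [0, 0, 0], [0, 0, 0], [0, 0, 0], [0, 0, 0], [0, 0, 0], [0, 0, 0], [0, 0, 0]], travel=[[-0.5, -0.1, 0], [-1.5, -0.1, 0], [-2.5, -0.1, 0], [-3.5, -0.1, 0], [-4.5, -0.1, 0], [-5.5, -0.1, 0], [-6.5, -0.1, 0], [-7.5, -0.1, 0], [-8.5, -0.1, 0], [-9.5, -0.1, 0], [-9.5, -0.1, 0]], claw=[1, 1, 1, 1, 1, 1, 1, 1, 1, 1, 1])

```text
clock: 35.8
tool_pos: [0.4832, 0.3316, 0.2273]
eef_rot: [0.001, 0.082, 0.997, -0.0]
contact_force: [-0.7, -0.5, -2.8]
opening: 0.0483
```

```bash
python3 -c "
from h import *
st(); inhook(); c=shot('scene','pics/s4.png'); crop('pics/s4.png','pics/s4c.png',330,70,480,190,5); shot('wrist','pics/w22.png'); go(hk(0,.177))"
```

```text
t 35.8 tcp [0.4832 0.3316 0.2273] yaw 2.9768 F [-0.7 -0.5 -2.8] op 0.0483 q [-0.89  0.33  0.28  1.77 -0.1   1.05  0.83]
tcp in hook x,y 0.0013 -0.0007 z 0.2273
travel [-0.06, 0.04, 5.01] angular [0.0, 0.0, 0.0] dist rows 1.0 0.0
```

View pics/s4c.png

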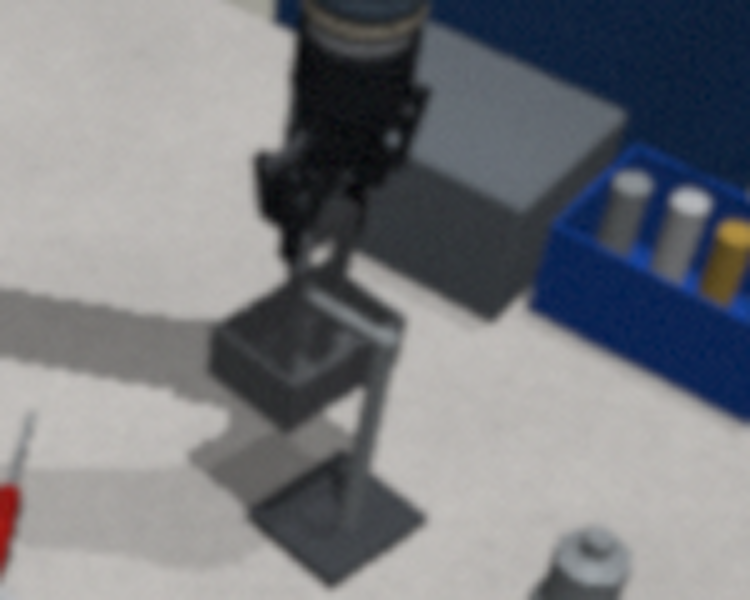

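View pics/w22.png

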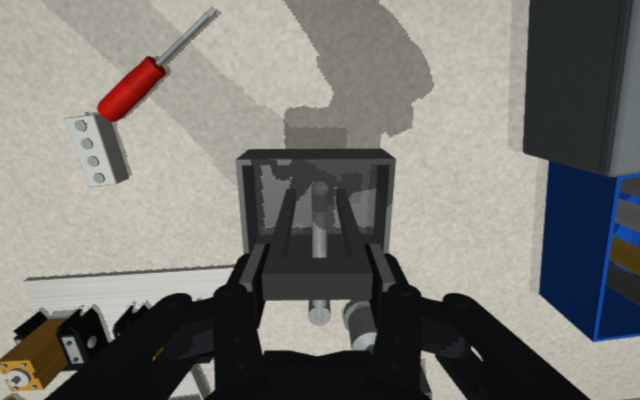

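Request:
move_arm(angular=[[0, 0, 0], [0, 0, 0], [0, 0, 0], [0, 0, 0], [0, 0, 0], [0, 0, 0], [0, 0, 0], [0, 0, 0]], travel=[[0, 0, 1], [0, 0, 2], [0, 0, 3], [0, 0, 4], [0, 0, 4.5], [0, 0, 4.8], [0, 0, 5], [0, 0, 5]], claw=[1, 1, 1, 1, 1, 1, 1, 1])

```text
clock: 36.7
tool_pos: [0.4816, 0.3324, 0.1774]
eef_rot: [0.0, 0.081, 0.997, 0.0]
contact_force: [0.2, -0.7, -2.8]
opening: 0.0484
```

```bash
python3 -c "
from h import *
st(); inhook()"
```

```text
t 36.7 tcp [0.4816 0.3324 0.1774] yaw 2.9787 F [ 0.2 -0.7 -2.8] op 0.0484 q [-0.88  0.38  0.26  1.83 -0.12  0.95  0.84]
tcp in hook x,y -0.0004 -0.0002 z 0.1774
```

Not bearing yet; lower a few mm more.

Request:
move_arm(angular=[[0, 0, 0], [0, 0, 0], [0, 0, 0], [0, 0, 0]], travel=[[0, 0, 0.2], [0, 0, 0.3], [0, 0, 0.4], [0, 0, 0.4]], claw=[1, 1, 1, 1])

```text
clock: 37.1
tool_pos: [0.4819, 0.3327, 0.1767]
eef_rot: [0.0, 0.081, 0.997, 0.001]
contact_force: [-6.2, -3.8, 14.3]
opening: 0.0481
```

```bash
python3 -c "
from h import *
st(); inhook()"
```

```text
t 37.1 tcp [0.4819 0.3327 0.1767] yaw 2.9787 F [-6.2 -3.8 14.3] op 0.0481 q [-0.88  0.38  0.26  1.83 -0.12  0.95  0.84]
tcp in hook x,y -0.0001 0.0002 z 0.1767
```

Request:
move_arm(angular=[[0, 0, 0], [0, 0, 0], [0, 0, 0], [0, 0, 0], [0, 0, 0], [0, 0, 0], [0, 0, 0], [0, 0, 0]], travel=[[0, 0, -0.2], [0, 0, -0.2], [0, 0, -0.2], [0, 0, -0.2], [0, 0, -0.2], [0, 0, -0.2], [0, 0, -0.2], [0, 0, -0.2]], claw=[1, 0.4, 0.35, 0.25, 0.1, 0, 0, 0], force=20)

```text
clock: 37.9
tool_pos: [0.4814, 0.3323, 0.1752]
eef_rot: [-0.0, 0.081, 0.997, -0.0]
contact_force: [-0.3, 0.6, -0.6]
opening: 0.0855
```

```bash
python3 -c "
from h import *
st(); inhook();shot('wrist','pics/w23.png')"
```

```text
t 37.9 tcp [0.4814 0.3323 0.1752] yaw 2.9789 F [-0.3  0.6 -0.6] op 0.0855 q [-0.88  0.38  0.26  1.83 -0.12  0.95  0.84]
tcp in hook x,y -0.0005 -0.0003 z 0.1752
```

View pics/w23.png

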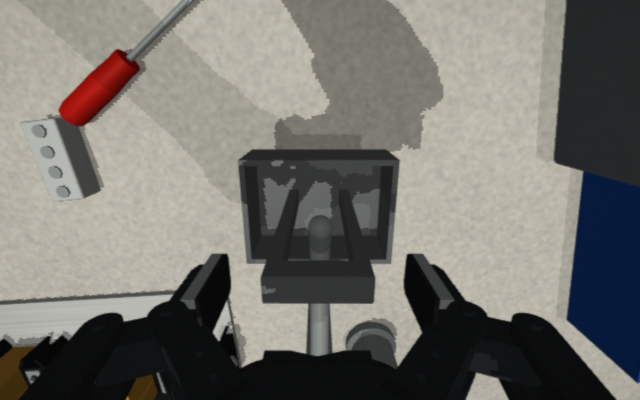

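Hanging free between the open fingers. Straight up, then away.

Request:
move_arm(angular=[[0, 0, 0], [0, 0, 0], [0, 0, 0], [0, 0, 0], [0, 0, 0], [0, 0, 0], [0, 0, 0], [0, 0, 0], [0, 0, 0], [0, 0, 0], [0, 0, 0], [0, 0, 0]], travel=[[0, 0, -1.5], [0, 0, -4], [0, 0, -7], [0, 0, -11], [0, 0, -15], [0, 0, -18], [0, 0, -18], [4, 4, -18], [8, 8, -18], [10, 12, -18], [10, 12, -18], [10, 12, -18]], claw=[0, 0, 0, 0, 0, 0, 0, 0, 0, 0, 0, 0])

```text
clock: 39.15
tool_pos: [0.4004, 0.4686, 0.3536]
eef_rot: [-0.001, 0.079, 0.997, -0.001]
contact_force: [0.8, 0.3, 0.2]
opening: 0.085
```

```bash
python3 -c "
from h import *
st(); inhook();shot('wrist','pics/w24.png');shot('top','pics/top5.png');shot('scene','pics/s5.png'); crop('pics/s5.png','pics/s5c.png',310,100,480,290,3.1)
crop('pics/top5.png','pics/top5c.png',180,60,470,270,2.75)"
```

```text
t 39.15 tcp [0.4004 0.4686 0.3536] yaw 2.9833 F [0.8 0.3 0.2] op 0.085 q [-1.09  0.3   0.21  1.52 -0.06  1.34  0.54]
tcp in hook x,y -0.1026 0.1211 z 0.3536
```

View pics/s5c.png

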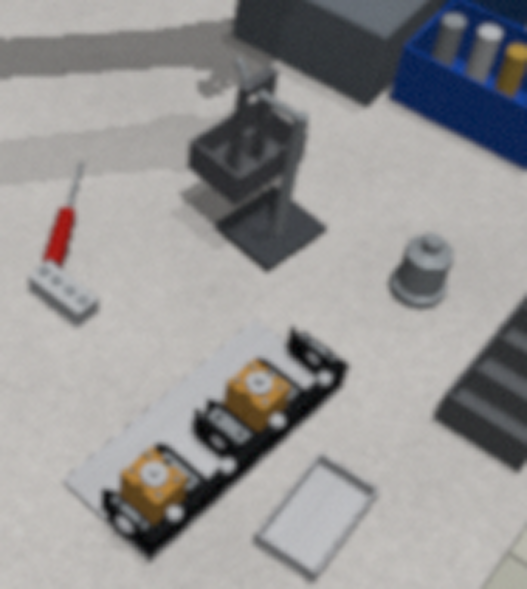

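View pics/top5c.png

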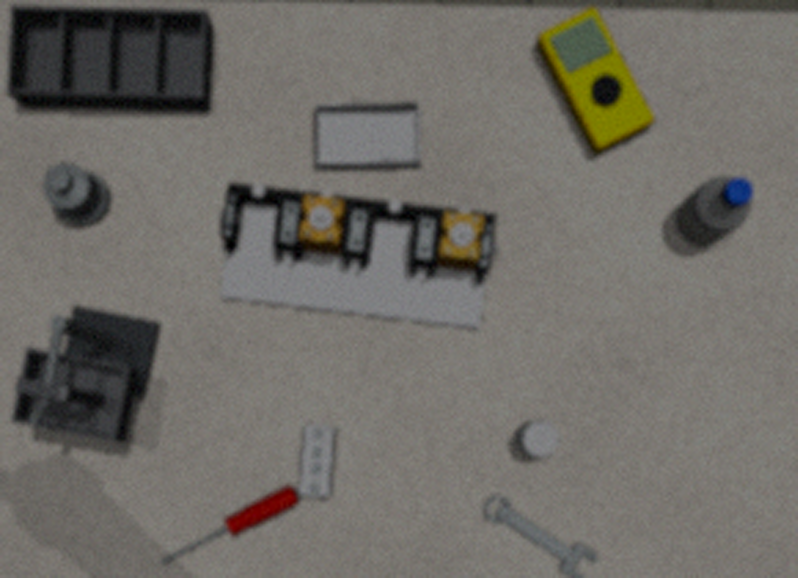

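View pics/w24.png

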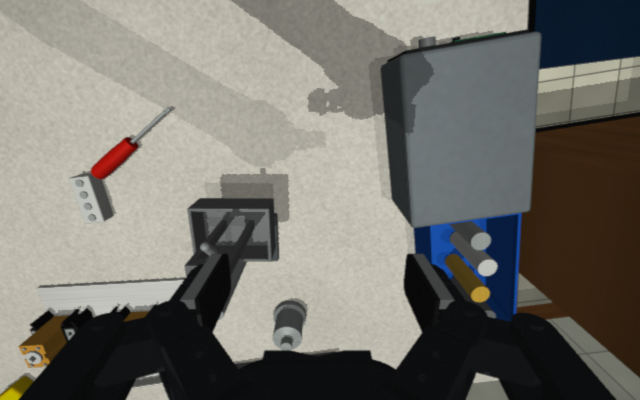

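Request:
move_arm(angular=[[0, 0, 0], [0, 0, 0], [0, 0, 0], [0, 0, 0], [0, 0, 0], [0, 0, 0], [0, 0, 0], [0, 0, 0], [0, 0, 0], [0, 0, 0], [0, 0, 0], [0, 0, 0], [0, 0, 0], [0, 0, 0], [0, 0, 0]], travel=[[0, 0, 0], [0, 0, 0], [0, 0, 0], [0, 0, 0], [0, 0, 0], [0, 0, 0], [0, 0, 0], [0, 0, 0], [0, 0, 0], [0, 0, 0], [0, 0, 0], [0, 0, 0], [0, 0, 0], [0, 0, 0], [0, 0, 0]], claw=[0, 0, 0, 0, 0, 0, 0, 0, 0, 0, 0, 0, 0, 0, 0])

```text
clock: 40.8
tool_pos: [0.4022, 0.4669, 0.3553]
eef_rot: [-0.0, 0.081, 0.997, 0.0]
contact_force: [-0.5, -0.1, -0.3]
opening: 0.0851
```

```bash
python3 -c "
from h import *
st(); shot('scene','pics/s6.png')
a=cv2.imread('pics/s5.png').astype(int);b=cv2.imread('pics/s6.png').astype(int)
print('carrier diff',abs(a-b)[110:190,360:420].mean(), 'bg',abs(a-b)[220:300,150:250].mean())
crop('pics/w14.png','pics/w14a.png',250,70,390,175,5)
"
```

```text
t 40.8 tcp [0.4022 0.4669 0.3553] yaw 2.9788 F [-0.5 -0.1 -0.3] op 0.0851 q [-1.09  0.29  0.22  1.52 -0.06  1.34  0.54]
carrier diff 1.309236111111111 bg 1.004375
```

View pics/w14a.png

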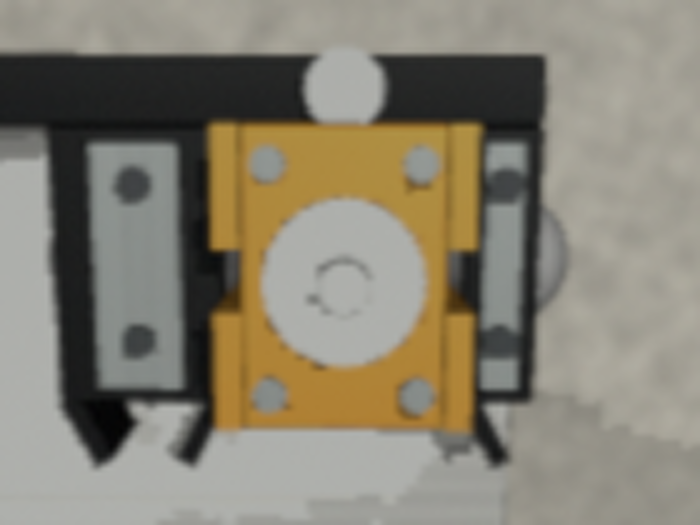

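```bash
python3 -c "
from bench import ctrl; print(ctrl.finish_job())"
```

```text
the job is handed in; nothing more can be done
None
```

I seated both amber chambers in the dock, then hung the grey carrier on the hook and let it go. I handed the job in at about 41 s, and it returned no verdict.

- **Chambers:** Only two were on the bench, and they went into bays 2 and 0. The other two amber blocks belong to the analyser unit: they have tall grey cylinders and no side grooves. Each chamber reached its end stop, and a second push from behind at about 9–12 N stopped where a seated chamber should be, within about 1.5 mm. Close-ups before that second push showed the balls in the side grooves and both chambers square to their bays. I did not measure the final seated positions to the millimetre.
- **Carrier:** It had shifted about 4 cm before I reached it, so I measured it again before gripping. After release it hangs level in the hook's valley. Two scene pictures about 1.6 s apart showed no movement, and the arm was well clear.
- **Bystanders:** Most look unmoved in the last top and scene pictures; the rest I did not compare closely. I saw no grip slack and no failed check.

The dock's x position, worked out from two features, disagreed by about 1.6 mm. I pushed to the stop rather than relying on either value.

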